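# Tip the ball bin and scoop the grinding balls into the dish

### The arm

A 6-joint arm with a two-finger parallel gripper is mounted at the origin on a cart in front of the work surface, level with it; the furniture and walls round the work are solid. World frame = base frame: x ahead of the robot, y to its left, z up, the work surface at z = 0. Lengths are in mm, angles in rad, forces in N, time in s.
With the tool pointing down it reaches from about 350 to 975 mm from the base axis. Payload 7.1 kg.
Tool frame: the origin (TCP) lies at the very end of the fingers, on their centre line; the grasp point (between the pads) lies 19 mm behind it; y points along the fingers, z is the direction in which the jaws open and shut, and the axes are right-handed (so a half turn about y gives the same grasp; the last joint's range is limited). The gripper opens to 88 mm and grips with 3 to 60 N. Pads are 20 mm wide; open, the fingers measure 115 mm over their backs; the gripper's body (75 mm by 178 mm) begins 61 mm behind the grasp point.
Start: joints at [1.084, 0.423, 1.63, -0, 1.089, -0.019], TCP at [281.795, 557.85, 190.775] pointing down, gripper open.
Joint ranges: [-3, 3], [-0.9, 2.11], [0.09, 2.58], [-1.31, 4.45], [0.11, 2.69], [-2.54, 2.54]. Speed limits (rad/s): [2.39, 2.39, 3.01, 3.14, 3.14, 3.14].

### API

Orientations are given as a rotation vector (axis times angle).
In Python, from workcell import ctrl gives the robot as it stands.
- The arm moves only by the shell command python3 -m jog 'ROWS'. ROWS is JSON, a list of rows, each a list of 3 entries, a list of its own where there are three numbers: the opening, from 0 (shut) to 1 (fully open), then the shift along the tool's x, y, z in cm, then the turn, a rotation vector about the tool's x, y, z in rad. In form: [[claw, [dx, dy, dz], [wx, wy, wz]], ...]. A call has 1 to 8 rows; each row is the pose to reach, as a shift and turn from the pose commanded when the call began, along the tool's axes at that moment; what a row does not reach only later rows make up. A row lasts 1/10 s, in which the tool goes at most 50 mm and 8.59 degrees, less where a joint would pass 70% of its speed; a pose out of reach is approached as far as the arm can. A call with a gripper value outside its range is refused whole. The fingers move at their own pace and stop on an object; the grip force is fixed at half the most. Time passes only in rows, so rows that repeat a pose let the fingers close. It gives the time, the measured TCP pose, the force and the opening at its end, in the units of the state.
- ctrl.get_obs(): the state, without advancing time (a new reading comes with each control period).
- ctrl.get_image(name): name is "scene" or "side" or "wrist"; returns a dict with "color" (480x640x3 uint8, red, green, blue), "z_map" (480x640 float32, mm along the optical axis (not along the pixel's ray), 0 where there is no reading), "fx", "fy", "cx", "cy" (pixels), "pose" (4x4, takes a point from camera to world coordinates). Camera axes: x right, y down, z forward; pixel columns grow to the right and rows downward; lengths in mm; the calibration is good to about 2 mm. The wrist camera is an equidistant fisheye: a pixel r from the principal point sees the ray r / f radians off the axis. A picture is of the moment at which its call begins.
- ctrl.close_job(): hands the job in, once; it reports no verdict.
The state is a dict: "t": time; "qpos": joint angles; "qvel": joint speeds; "joint_torque": joint torques, N m; "ee_pos": TCP position; "orientation": TCP orientation; "ft_force": force on the tool from outside, world axes, zero at the start; "moment": the same for the moment, N m; "width": finger opening in mm.
Only numpy, scipy, OpenCV 4.12 (cv2) and the standard library are available. Lean on these libraries where they do the work, as an engineer would, in place of code of your own. Each camera call takes 0.05 s, during which the arm holds its last target.

### The job

Get all the steel grinding balls out of the tipping bin and into the white porcelain dish: lift the bin's loose lid off by its knob and lay it on the worktop clear of the bin, then raise the tray by its tab as far as it goes so that the balls run together in the low far corner, and scoop them out of that corner with the hand scoop, never touching a ball with the gripper's fingers. When every ball lies in the dish, stand the scoop back on the worktop, let the tray down level again and put the lid back on it; leave the timer and the tape roll alone.

Things in the scene. Friction and masses are not known exactly. Their poses are not given: they have to be found in the camera images.
- bin_base: base plate of the tipping bin, fixed, grey, 270 x 116 x 6 mm. Origin on the worktop; x along the bin from the tab end (nearer the robot) to the hinged end, z up. The white tray stands on it, hinged at its far lower edge: axis along the base's y, 105 mm along x and 14 mm above the origin
- tray (a joint): angle of the tray, rad: 0 level, 0.42 tipped to its stop (tab end raised, far end low). A stiff friction hinge (about 1.5 N m): it stays where it is left. The tab takes about 8 to 11 N to raise.
- tray_corner (a point): middle of the inner edge of floor and far end wall, 4 mm above the hinge axis; tray axes: x along the floor away from the tab, y across, z off the floor. Inside 200 mm long (x 0 to -200 mm); flat floor 52 mm wide, 45 degree slopes beside it rise 20 mm to upright side walls 92 mm apart; rim 51 mm above the floor. Far end wall leans outward, 70 degrees to the floor, and is higher: 86 mm long; near wall upright
- tray_tab (a point): grip point on the lifting tab outside the tray's near end wall, at (-215, 0, +62) mm from tray_corner in the tray's axes (which are this point's too): an upright plate 26 mm along x, 12 mm thick in y, that ends 14 mm above this point and starts 48 mm below it.
- tray_mouth (a point): middle of the tray's mouth in the rim plane, (-96.5, 0, +51) mm from tray_corner, tray axes. Where the lid's plate rests.
- lid: loose lid of the tray: grey plate 212 x 106 x 4 mm with a lip 186 x 80 mm, 6 mm deep, underneath that drops loosely (6 mm play) into the mouth. Origin mid underside of the lip, x along the length, z up. Black bar knob in the middle: 44 mm along x, 16 mm thick in y, 26 to 52 mm above the origin. In place, the origin is 6 mm under the rim plane
- scoop: steel hand scoop, a trough open in front: floor 44 mm wide, x from -30 to +16 mm, 1.5 mm thick, 12 mm heel behind, 45 degree wings 16 mm wide up to x = 8 mm, back wall 25 mm high. Origin on the floor's underside, x to the front lip, z up; it stands on its flat floor. Black flat grip (24 mm wide, 14 mm thick in y) rises 137 mm from the back, leaning back 0.3 rad from z. Fits the tray's floor with 4 mm to spare each side
- scoop_tip (a point): middle of the scoop's front lip, underside, (16, 0, 0) mm in the scoop's axes.
- scoop_grip (a point): grip point inside the flat grip, (-68, 0, +120) mm in the scoop's axes, 20 mm below the grip's end; scoop axes.
- dish: white porcelain dish, loose, round bowl 110 mm across the rim and 40 mm high, wall 4 mm. Origin at its underside centre. It stands on the free strip of worktop in front of the gel tanks (x from 0.35 to 0.47 m); between it and the scoop there is room for the lid laid with its length along y. The tanks' rims overhang the strip's far edge a little.
- timer: bench timer, 64 x 66 x 19 mm, a bystander; origin at its underside.
- tape_white: roll of white tape, 53 mm across, 19 mm high, a bystander; origin at its underside.
- ball_1: polished steel grinding ball, 20 mm across, 33 g, slippery; origin at its centre. May be absent.
- ball_2: polished steel grinding ball, 20 mm across, 33 g, slippery; origin at its centre. May be absent.
- ball_3: polished steel grinding ball, 20 mm across, 33 g, slippery; origin at its centre. May be absent.
- ball_4: polished steel grinding ball, 20 mm across, 33 g, slippery; origin at its centre. May be absent.
- ball_5: polished steel grinding ball, 20 mm across, 33 g, slippery; origin at its centre. May be absent.
- ball_6: polished steel grinding ball, 20 mm across, 33 g, slippery; origin at its centre. May be absent.
- ball_7: polished steel grinding ball, 20 mm across, 33 g, slippery; origin at its centre. May be absent.
- ball_8: polished steel grinding ball, 20 mm across, 33 g, slippery; origin at its centre. May be absent.

How it is judged (in metres and radians):
On the way, in this order (a step that is already met when the one before it is completed fails the run):
1. the lid lies flat on the worktop, clear of the bin (horizontal distance between lid and bin_base above 0.15 m and height (world z) of lid below 0.012 m and angle between lid's own z axis and vertical below 0.1 rad), for 0.2 s.
2. the tray is tipped to its stop and every ball has gathered in the low corner (value of joint tray above 0.37 rad and distance between each of ball_1, ball_2, ball_3, ball_4, ball_5, ball_6, ball_7, ball_8 and tray_corner below 0.1 m), for 0.2 s.
3. every ball lies in the dish (horizontal distance between each of ball_1, ball_2, ball_3, ball_4, ball_5, ball_6, ball_7, ball_8 and dish below 0.048 m and height (world z) of each of ball_1, ball_2, ball_3, ball_4, ball_5, ball_6, ball_7, ball_8 below 0.042 m), for 0.3 s.
At the end, for the whole second after the job is handed in: all balls lie in the dish (within 48 mm of its axis, under 42 mm high), which stands upright; tray level (under 0.05 rad); lid on it, knob up (centre within 14 mm, flat within 0.06 rad, turned under 0.12 rad); scoop standing on the worktop (within 0.12 rad) (all of step 3 and value of joint tray below 0.05 rad and horizontal distance between lid and tray_mouth below 0.014 m and height (world z) of lid between 0.058 and 0.068 m and angle between lid's own z axis and vertical below 0.06 rad and angle between the x axis of lid and the x axis of bin_base, either way round below 0.12 rad and height (world z) of each of scoop, dish below 0.008 m and angle between scoop's own z axis and vertical below 0.12 rad and angle between dish's own z axis and vertical below 0.1 rad); the robot touches nothing.
It fails at once if the gripper's fingers touch a ball (contact force between the fingers and ball_1 above 0.2 N or contact force between the fingers and ball_2 above 0.2 N or contact force between the fingers and ball_3 above 0.2 N or contact force between the fingers and ball_4 above 0.2 N or contact force between the fingers and ball_5 above 0.2 N or contact force between the fingers and ball_6 above 0.2 N or contact force between the fingers and ball_7 above 0.2 N or contact force between the fingers and ball_8 above 0.2 N).
It fails at once if the timer or the tape roll is moved more than 3 cm (distance of any of timer, tape_white from where it was at the start of the episode above 0.03 m).
Of ball_1, ball_2, ball_3, ball_4, ball_5, ball_6, ball_7, ball_8 only 4 to 7 are there at a start; the rules pass over those that are not, and their reading is None.
At some moment in a run one of scoop, dish may be knocked a few centimetres aside while the robot is not near it.
It also fails if it takes over 210 s, if anything falls off the work surface, if the arm or the gripper's body presses on something with over 40 N, if the wrist force passes 120 N, or if a joint passes its speed limit or range.

## Working session

There is one attempt and no reset: what is moved stays moved. The work goes in short steps, Python scripts to look and compute and a shell command to move; the robot and the scene stay as the last step left them, time stands still between calls to the robot, and variables do not carry over. Pictures are saved under pics/ and viewed, and the job is handed in when it is done.

```bash
ls; mkdir -p pics; cat > h.py <<'E'
import numpy as np, cv2
from workcell import ctrl
from scipy.spatial.transform import Rotation as R
def shot(name,fn):
    im=ctrl.get_image(name); cv2.imwrite('pics/'+fn,im['color'][:,:,::-1]); np.savez('pics/'+fn+'.npz',**im); return im
def load(fn): return dict(np.load('pics/'+fn+'.npz'))
def cloud(im):
    z=im['z_map']; v,u=np.mgrid[:480,:640]
    P=np.stack([(u-im['cx'])/im['fx']*z,(v-im['cy'])/im['fy']*z,z],-1)
    T=im['pose']; W=P@T[:3,:3].T+T[:3,3]; W[z<=0]=np.nan; return W
E
python3 - <<'E'
from h import *
o=ctrl.get_obs(); print(o)
for n in('scene','side','wrist'):
    im=shot(n,n+'0.png'); print(n,im['fx'],im['cx'],im['cy'],im['pose'])
E
```

```text
pics
{'t': 0.0, 'qpos': array([ 1.08397806e+00,  4.23821435e-01,  1.63064771e+00,  3.79599941e-06,
        1.08857963e+00, -1.90122518e-02]), 'qvel': array([ 0.00229242,  0.00035439,  0.00078151, -0.0008206 , -0.00057988,
        0.0015775 ]), 'joint_torque': array([ 2.81618222e-04, -5.44619644e+01, -2.73670274e+01,  6.42723357e-02,
        2.28267268e-02, -2.19666817e-04]), 'ee_pos': array([281.54570587, 557.3524962 , 190.03045124]), 'orientation': array([-1.54090884,  0.36717   , -0.3665881 ]), 'ft_force': array([-0.40384191,  0.08710825, -0.52909235]), 'moment': array([ 0.01142571, -0.00462316, -0.00456943]), 'width': 87.59207878985663}
scene 575.7149807081598 324.83469709945894 238.72983043422732 [[-5.59897139e-01 -5.28974901e-01  6.37730937e-01 -6.89149553e+02]
 [-8.28280177e-01  3.37253190e-01 -4.47450817e-01  7.80753415e+02]
 [ 2.16134586e-02 -7.78746326e-01 -6.26966521e-01  1.28111013e+03]
 [ 0.00000000e+00  0.00000000e+00  0.00000000e+00  1.00000000e+00]]
side 516.5549493761202 315.89912515415364 242.09668194640102 [[ 8.75783864e-01 -3.14701863e-01  3.66012788e-01 -6.29622029e+01]
 [-4.82694027e-01 -5.75700950e-01  6.59980979e-01 -9.82685053e+02]
 [ 3.01666637e-03 -7.54672878e-01 -6.56094312e-01  1.06213868e+03]
 [ 0.00000000e+00  0.00000000e+00  0.00000000e+00  1.00000000e+00]]
wrist 371.64829954431775 314.27782301886276 240.96816078922814 [[ 4.50276025e-01  8.64474368e-01  2.23462680e-01  2.21626690e+02]
 [ 8.92888854e-01 -4.35666461e-01 -1.13772712e-01  5.87970506e+02]
 [-9.98398027e-04  2.50756461e-01 -9.68049689e-01  3.84857702e+02]
 [ 0.00000000e+00  0.00000000e+00  0.00000000e+00  1.00000000e+00]]
```

The scene shows the lidded bin, with its knob at about (213,285), the dish at (320,285) and the tape at (192,345). In the side view the bin is at (275,190), the dish at (291,258), the scoop at (352,355) and the timer at (408,420).

```bash
python3 - <<'E'
from h import *
im=load('side0.png'); W=cloud(im); c=im['color'][:,:,::-1]
a=cv2.resize(c[150:290,220:360],(560,560),interpolation=cv2.INTER_CUBIC)
b=cv2.resize(c[320:450,320:440],(240*2,260*2),interpolation=cv2.INTER_CUBIC)
cv2.imwrite('pics/a.png',a);cv2.imwrite('pics/b.png',b)
for n,(u,v) in dict(knob=(275,178),dish=(291,260),scoop=(352,355),timer=(408,420),tape=(235,188)).items(): print(n,W[v,u])
m=(W[...,2]>35)&(W[...,0]>100)&(W[...,0]<750)&(W[...,1]>200)&(W[...,1]<700)&(W[...,2]<150)
# height ortho maps
for fn in('side0.png','scene0.png'):
    im=load(fn);W=cloud(im)
    g=np.zeros((600,800,3),np.uint8)
    ok=np.isfinite(W[...,2])&(W[...,2]>-20)&(W[...,2]<150)
    # map: rows x 200..800 (1mm), cols y 700..-100
    X=((W[...,0]-200)).round(); Y=((700-W[...,1])).round()
    ok&=(X>=0)&(X<600)&(Y>=0)&(Y<800)
    g[599-X[ok].astype(int),Y[ok].astype(int)]=im['color'][ok][:,::-1]
    g=cv2.dilate(g,np.ones((3,3)))
    cv2.imwrite('pics/top_'+fn,g)
E
```

```text
knob [505.71978555 321.00969692 108.99127334]
dish [421.61895804  44.57482949   5.29613364]
scoop [ 360.65402722 -391.26905197   92.03867126]
timer [ 409.59132386 -553.68346073   16.63453407]
tape [416.41821728 474.56122073   4.66693674]
```

```bash
python3 - <<'E'
from h import *
for fn in('side0.png','scene0.png'):
    im=load(fn);W=cloud(im);C=im['color'].astype(int)
    reg=(W[...,0]>330)&(W[...,0]<720)&(W[...,1]>180)&(W[...,1]<450)
    gray=(C.max(-1)-C.min(-1)<14)
    m=reg&gray&(W[...,2]>66)&(W[...,2]<80)
    P=W[m]; r=cv2.minAreaRect(P[:,:2].astype(np.float32)); print(fn,'lid',len(P),P[:,2].mean(),r)
    m=reg&(C.max(-1)<70)&(W[...,2]>88)&(W[...,2]<125)
    P=W[m]; print('knob',len(P),P.mean(0) if len(P) else 0,P.min(0),P.max(0),np.sort(P[:,2])[-10:].mean()); r=cv2.minAreaRect(P[:,:2].astype(np.float32));print(r)
    # dish rim
    reg=(W[...,0]>340)&(W[...,0]<490)&(W[...,1]>-60)&(W[...,1]<140)
    m=reg&(W[...,2]>33)&(W[...,2]<48)
    P=W[m]
    print('dish rim',len(P)); 
    if len(P): print(cv2.minEnclosingCircle(P[:,:2].astype(np.float32)))
    reg=(W[...,0]>300)&(W[...,0]<500)&(W[...,1]>-500)&(W[...,1]<-300)
    m=reg&(C.max(-1)<70)&(W[...,2]>10)
    P=W[m]
    print('scoop grip',len(P))
    if len(P)>10:
        c=P.mean(0);u,s,v=np.linalg.svd(P-c); t=(P-c)@v[0]; print(c,v[0],c+v[0]*t.min(),c+v[0]*t.max(), v[1])
E
```

```text
side0.png lid 1145 72.5088012373534 ((511.0209655761719, 329.99560546875), (250.27748107910156, 171.6002197265625), 45.77480697631836)
knob 73 [509.04529175 324.2731467  105.29091553] [400.70397674 271.89202828  88.46021425] [530.80373613 339.26057229 120.09847231] 115.76194672782836
((463.9614562988281, 307.6907043457031), (144.6006622314453, 14.927996635437012), 23.612293243408203)
dish rim 209
((408.5627746582031, 19.749460220336914), 57.35335159301758)
scoop grip 288
[ 363.79721677 -391.36592901   89.01810825] [ 0.23627732 -0.17991539 -0.95488401] [ 350.8861173  -381.53466194  141.19663448] [ 379.47432421 -403.30339651   25.66112115] [ 0.83721858 -0.46109217  0.29403921]
scene0.png lid 1804 71.6584620305242 ((556.0963745117188, 307.98809814453125), (340.0071716308594, 226.3292236328125), 9.725110054016113)
knob 34 [492.00994669 330.83958393 101.58132697] [392.6353541  288.9644106   88.26432918] [503.87543779 339.48240338 114.73236034] 110.20250562394172
((447.9964294433594, 314.71728515625), (121.1510009765625, 15.318635940551758), 17.740543365478516)
dish rim 146
((406.5092468261719, 26.4114933013916), 56.859378814697266)
scoop grip 23
[ 348.79308384 -368.75881402  128.11622095] [ 0.21428019 -0.34046387 -0.91551535] [ 346.38208818 -364.92804976  138.41723611] [ 352.92957986 -375.33117804  110.44297961] [ 0.74594487 -0.54806431  0.37840688]
```

```bash
python3 - <<'E'
from h import *
from scipy.optimize import minimize
for fn in('side0.png','scene0.png'):
    im=load(fn);W=cloud(im);C=im['color'].astype(int)
    reg=(W[...,0]>380)&(W[...,0]<660)&(W[...,1]>220)&(W[...,1]<430)
    m=reg&(C.max(-1)-C.min(-1)<14)&(W[...,2]>69)&(W[...,2]<77)&(C.max(-1)<200)&(C.max(-1)>70)
    P=W[m][:,:2]
    def f(p):
        c,s=np.cos(p[2]),np.sin(p[2]);d=P-p[:2];a=np.abs(d@[c,s])-106;b=np.abs(d@[-s,c])-53
        # points outside penalised (robust)
        e=np.maximum(np.maximum(a,b),0); return np.minimum(e,6).sum()+0
    best=None
    for x0 in [(505,320,y) for y in np.radians([20,25,30,-25,-20])]:
        r=minimize(f,x0,method='Nelder-Mead',options=dict(initial_simplex=np.array(x0)+np.array([[0,0,0],[10,0,0],[0,10,0],[0,0,.1]])))
        if best is None or r.fun<best.fun:best=r
    p=best.x;print(fn,len(P),p,best.fun)
    c,s=np.cos(p[2]),np.sin(p[2]);d=P-p[:2]
    print(np.percentile(d@[c,s],[1,3,50,97,99]),np.percentile(d@[-s,c],[1,3,50,97,99]))
E
```

```text
side0.png 990 [5.10853232e+02 3.29796085e+02 4.23918451e-01] 130.69180436753786
[-109.17434726 -104.07372981  -14.79990871  102.18842939  106.50273696] [-53.01228237 -51.19812356  -8.03343816  50.16678316  53.04175233]
scene0.png 1208 [5.11256689e+02 3.35725506e+02 4.23660401e-01] 279.13000601855947
[-103.93531512 -100.06064687  -13.46011306  101.7027271   106.32855103] [-143.78059246  -53.19382822    2.02565218   50.15131563   52.12179986]
```

```bash
cat >> h.py <<'E'
def cur():
    o=ctrl.get_obs(); return o,np.array(o['ee_pos']),R.from_rotvec(o['orientation']).as_matrix()
def frame(app,zj):
    """tool matrix from approach dir (tool y) and jaw dir (tool z, orthogonalised)"""
    y=np.array(app,float);y/=np.linalg.norm(y);z=np.array(zj,float);z-=y*(z@y);z/=np.linalg.norm(z)
    return np.stack([np.cross(y,z),y,z],1)
def delta(pos,M,p=None,Q=None):
    o,p0,Q0=cur(); p=p0 if p is None else p; Q=Q0 if Q is None else Q
    d=Q.T@(np.array(pos)-p)/10; w=R.from_matrix(Q.T@M).as_rotvec(); print('shift cm',d.round(2),'turn',w.round(3)); return d,w
E
python3 - <<'E'
from h import *
o,p,Q=cur(); print(Q.round(3))
a=.424
for s in(1,-1):
    M=frame([0,0,-1],s*np.array([-np.sin(a),np.cos(a),0]))
    print(s);delta([510,331,170],M);
E
```

```text
[[ 0.893 -0.001  0.451]
 [-0.451 -0.001  0.893]
 [-0.    -1.    -0.001]]
1
shift cm [30.6   2.03 -9.91] turn [ 0.001 -0.892 -0.001]
-1
shift cm [30.6   2.03 -9.91] turn [1.00e-03 2.25e+00 1.00e-03]
```

```bash
python3 -m jog '[[1,[30.6,0,-9.9],[0,-0.892,0]],[1,[30.6,0,-9.9],[0,-0.892,0]],[1,[30.6,0,-9.9],[0,-0.892,0]],[1,[30.6,0,-9.9],[0,-0.892,0]],[1,[30.6,0,-9.9],[0,-0.892,0]],[1,[30.6,0,-9.9],[0,-0.892,0]],[1,[30.6,0,-9.9],[0,-0.892,0]],[1,[30.6,0,-9.9],[0,-0.892,0]]]'; python3 - <<'E'
from h import *
shot('wrist','w1.png');shot('scene','s1.png')
o,p,Q=cur();print(p,Q.round(3),o['qpos'],o['ft_force'])
E
```

```text
t: 0.95
ee_pos: [513.1, 328.3, 190.6]
orientation: [-1.546, -0.33, 0.33]
ft_force: [-0.6, -0.2, 0.4]
width: 87.8
[510.47400411 330.80427475 190.44212925] [[ 0.912 -0.001 -0.409]
 [ 0.409 -0.     0.912]
 [-0.001 -1.     0.   ]] [ 5.55262088e-01  3.99470143e-01  1.66796643e+00  3.34394168e-04
  1.07482353e+00 -1.43717685e+00] [-1.27681668 -0.02363239 -0.25532997]
```

The wrist view shows the lid square to the jaws, with the knob at about (319,238) and the tab at (318,85). I'll localise both from it.

```bash
cat >> h.py <<'E'
def wcloud(im):
    z=im['z_map']; v,u=np.mgrid[:480,:640]
    a=(u-im['cx'])/im['fx'];b=(v-im['cy'])/im['fy'];th=np.hypot(a,b);k=np.where(th>1e-6,np.tan(th)/np.maximum(th,1e-9),1)
    P=np.stack([a*k*z,b*k*z,z],-1); T=im['pose'];W=P@T[:3,:3].T+T[:3,3]; W[z<=0]=np.nan; return W
def inbin(W,o,a):
    c,s=np.cos(a),np.sin(a); d=W[...,:2]-np.array(o)[:2]; return np.stack([d@[c,s],d@[-s,c],W[...,2]],-1)
E
python3 - <<'E'
from h import *
im=load('w1.png');W=wcloud(im);C=im['color'].astype(int)
B=inbin(W,(510,330),.424)
v,u=np.mgrid[:480,:640]
k=(C.max(-1)<70)&(abs(u-319)<15)&(abs(v-238)<35)&(W[...,2]>100)
print('knob',k.sum(),B[k].mean(0),B[k].min(0),B[k].max(0))
l=(W[...,2]>66)&(W[...,2]<82)&(abs(B[...,0])<130)&(abs(B[...,1])<80)
print(np.percentile(B[l],[1,50,99],axis=0))
for x in range(-90,100,30):
    q=l&(abs(B[...,0]-x)<8); print(x,np.percentile(B[q][:,1],[1,99]),q.sum())
t=(abs(u-318)<6)&(v>70)&(v<102); print('tab',np.nanmean(B[t],0),np.nanmax(B[t],0),np.nanmin(B[t],0))
E
```

```text
knob 1103 [  2.62957045   0.57762621 114.66117206] [-17.42258303  -6.81740868 100.06837017] [ 26.64114094   7.90784769 117.98526486]
[[-100.98482796  -51.08494334   71.31066398]
 [ -10.09926632    0.56083624   73.86053897]
 [ 107.73064253   52.40358122   75.53982535]]
-90 [-51.06223782  52.25774647] 2380
-60 [-51.1457146   51.92999691] 2371
-30 [-51.19353778  52.37221166] 2357
0 [-51.26883665  52.39258316] 1832
30 [-51.26920572  52.29067474] 1725
60 [-50.3125271   52.75863802] 1899
90 [-50.97667533  52.59840349] 1716
tab [-113.52544809   -0.33688989   93.95649546] [-101.8776578     3.71105019   96.89370766] [-126.06841439   -4.28150428   81.01516593]
```

```bash
python3 - <<'E'
from h import *
a=.424
delta([513,332,84],frame([0,0,-1],[-np.sin(a),np.cos(a),0]))
E
```

```text
shift cm [ 0.29 10.64  0.  ] turn [-0.    -0.003 -0.001]
```

```bash
python3 -m jog '[[1,[0.3,5,0],[0,0,0]],[1,[0.3,8,0],[0,0,0]],[1,[0.3,10.6,0],[0,0,0]],[1,[0.3,10.6,0],[0,0,0]],[0,[0.3,10.6,0],[0,0,0]],[0,[0.3,10.6,0],[0,0,0]],[0,[0.3,10.6,0],[0,0,0]],[0,[0.3,10.6,0],[0,0,0]]]';python3 -m jog '[[0,[0,0,0],[0,0,0]],[0,[0,0,0],[0,0,0]],[0,[0,0,0],[0,0,0]]]'
```

```text
t: 1.85
ee_pos: [513.6, 333.3, 86.1]
orientation: [-1.544, -0.334, 0.331]
ft_force: [0.3, -0.5, -0.3]
width: 59.3
t: 2.15
ee_pos: [513.1, 332.7, 85.0]
orientation: [-1.545, -0.333, 0.332]
ft_force: [0.8, 0.4, 0.3]
width: 35.3
```

```bash
python3 -m jog '[[0,[0,0,0],[0,0,0]],[0,[0,0,0],[0,0,0]],[0,[0,0,0],[0,0,0]],[0,[0,0,0],[0,0,0]],[0,[0,0,0],[0,0,0]]]';
```

```text
t: 2.65
ee_pos: [513.0, 332.7, 84.7]
orientation: [-1.545, -0.333, 0.333]
ft_force: [-0.4, 0.2, 0.1]
width: 0.3
```

The fingers closed to 0.3 mm, so they aren't holding the knob. I'll look.

```bash
python3 - <<'E'
from h import *
shot('wrist','w2.png');im=shot('side','sd2.png')
c=im['color'][:,:,::-1]; cv2.imwrite('pics/sd2c.png',cv2.resize(c[80:300,190:400],None,fx=2.7,fy=2.7))
E
python3 - <<'E'
from h import *
im=load('w2.png');W=wcloud(im)
B=inbin(W,(513,332),.424)
for v in range(232,340,6): print(v,[tuple(B[v,u].round(0)) for u in (300,308,314,320,328)], im['color'][v,314])
v,u=np.mgrid[:480,:640]
E
```

```text
232 [(np.float64(-19.0), np.float64(-8.0), np.float64(74.0)), (np.float64(-19.0), np.float64(-3.0), np.float64(74.0)), (np.float64(-19.0), np.float64(-0.0), np.float64(74.0)), (np.float64(-19.0), np.float64(3.0), np.float64(74.0)), (np.float64(-20.0), np.float64(8.0), np.float64(76.0))] [191 189 182]
238 [(np.float64(-16.0), np.float64(-8.0), np.float64(74.0)), (np.float64(-16.0), np.float64(-3.0), np.float64(73.0)), (np.float64(-16.0), np.float64(-0.0), np.float64(73.0)), (np.float64(-16.0), np.float64(3.0), np.float64(73.0)), (np.float64(-16.0), np.float64(8.0), np.float64(74.0))] [146 147 141]
244 [(np.float64(-12.0), np.float64(-8.0), np.float64(75.0)), (np.float64(-21.0), np.float64(-3.0), np.float64(106.0)), (np.float64(-20.0), np.float64(-0.0), np.float64(105.0)), (np.float64(-21.0), np.float64(3.0), np.float64(106.0)), (np.float64(-12.0), np.float64(8.0), np.float64(75.0))] [17 15 16]
250 [(np.float64(-19.0), np.float64(-7.0), np.float64(110.0)), (np.float64(-20.0), np.float64(-3.0), np.float64(113.0)), (np.float64(-20.0), np.float64(0.0), np.float64(114.0)), (np.float64(-20.
[... 3635 characters left out ...]
at64(2.0), np.float64(169.0)), (np.float64(-33.0), np.float64(3.0), np.float64(212.0))] [19 22 20]
328 [(np.float64(-33.0), np.float64(-3.0), np.float64(215.0)), (np.float64(-31.0), np.float64(-1.0), np.float64(211.0)), (np.float64(6.0), np.float64(0.0), np.float64(141.0)), (np.float64(-31.0), np.float64(1.0), np.float64(211.0)), (np.float64(-32.0), np.float64(3.0), np.float64(214.0))] [17 14 18]
334 [(np.float64(-33.0), np.float64(-2.0), np.float64(218.0)), (np.float64(-31.0), np.float64(-1.0), np.float64(214.0)), (np.float64(9.0), np.float64(0.0), np.float64(141.0)), (np.float64(-31.0), np.float64(1.0), np.float64(214.0)), (np.float64(-33.0), np.float64(3.0), np.float64(217.0))] [62 62 60]
```

```bash
python3 - <<'E'
from h import *
im=load('w2.png');print(im['pose'])
c=im['color'][:,:,::-1]; cv2.imwrite('pics/w2c.png',cv2.resize(np.clip(c[220:340,250:380].astype(int)*2,0,255).astype(np.uint8),None,fx=5,fy=5))
E
```

```text
[[-4.12248417e-01  8.81937783e-01  2.28554126e-01  4.51688408e+02]
 [ 9.11071081e-01  3.99300423e-01  1.02511738e-01  3.04579679e+02]
 [-8.52784561e-04  2.50489357e-01 -9.68118978e-01  2.79509277e+02]
 [ 0.00000000e+00  0.00000000e+00  0.00000000e+00  1.00000000e+00]]
```

```bash
python3 - <<'E'
from h import *
im=load('w1.png');W=wcloud(im);B=inbin(W,(510.5,330.8),.424)
for u in (205,210,214,218,222,408,412,416,420): print(u,[tuple(B[v,u].round(0).tolist()) for v in (272,276,280,290,300)])
im=load('sd2.png');W=cloud(im);B=inbin(W,(513,332),.424)
c=im['color'][:,:,::-1]; cv2.imwrite('pics/sd2d.png',cv2.resize(c[140:200,250:310],None,fx=10,fy=10))
for v in range(150,186,3): print(v,[tuple(B[v,u].round(0).tolist()) for u in (270,273,276,279,282)])
E
```

```text
205 [(-10.0, -55.0, 225.0), (-10.0, -54.0, 230.0), (nan, nan, nan), (-9.0, -49.0, 246.0), (-7.0, -48.0, 252.0)]
210 [(-10.0, -53.0, 225.0), (-10.0, -51.0, 232.0), (-9.0, -50.0, 235.0), (-8.0, -48.0, 244.0), (-5.0, -47.0, 247.0)]
214 [(-9.0, -51.0, 224.0), (-10.0, -49.0, 230.0), (-8.0, -49.0, 232.0), (-6.0, -47.0, 239.0), (-1.0, -48.0, 239.0)]
218 [(68.0, -111.0, 4.0), (-8.0, -49.0, 226.0), (-8.0, -48.0, 230.0), (-4.0, -48.0, 232.0), (1.0, -48.0, 233.0)]
222 [(67.0, -106.0, 6.0), (72.0, -107.0, 5.0), (78.0, -108.0, 3.0), (-1.0, -47.0, 225.0), (4.0, -48.0, 225.0)]
408 [(68.0, 99.0, 5.0), (-8.0, 40.0, 225.0), (-6.0, 40.0, 225.0), (-1.0, 40.0, 227.0), (3.0, 40.0, 230.0)]
412 [(69.0, 104.0, 4.0), (-8.0, 42.0, 226.0), (-8.0, 40.0, 231.0), (-4.0, 40.0, 234.0), (-0.0, 40.0, 236.0)]
416 [(-9.0, 44.0, 224.0), (-9.0, 43.0, 229.0), (-9.0, 42.0, 234.0), (-6.0, 40.0, 240.0), (-2.0, 40.0, 241.0)]
420 [(-9.0, 46.0, 224.0), (-10.0, 44.0, 231.0), (-10.0, 43.0, 236.0), (-8.0, 41.0, 244.0), (-4.0, 41.0, 245.0)]
150 [(-30.0, -10.0, 224.0), (-18.0, -12.0, 219.0), (-20.0, -26.0, 225.0), (-24.0, -42.0, 233.
[... 556 characters left out ...]
163.0), (4.0, -14.0, 154.0), (188.0, 134.0, 3.0)]
168 [(133.0, 145.0, 14.0), (-10.0, 0.0, 144.0), (-3.0, -6.0, 143.0), (8.0, -10.0, 139.0), (87.0, 46.0, 76.0)]
171 [(136.0, 149.0, -2.0), (-14.0, -2.0, 135.0), (-9.0, -11.0, 137.0), (11.0, -7.0, 125.0), (72.0, 34.0, 77.0)]
174 [(113.0, 129.0, 5.0), (-8.0, 4.0, 119.0), (-7.0, -9.0, 123.0), (13.0, -4.0, 110.0), (65.0, 28.0, 71.0)]
177 [(20.0, 44.0, 75.0), (-17.0, -4.0, 115.0), (-8.0, -9.0, 112.0), (7.0, -8.0, 104.0), (50.0, 16.0, 71.0)]
180 [(-21.0, 6.0, 101.0), (-21.0, -6.0, 106.0), (-7.0, -7.0, 99.0), (31.0, 14.0, 70.0), (34.0, 2.0, 73.0)]
183 [(-3.0, 24.0, 72.0), (-23.0, -7.0, 96.0), (-2.0, -2.0, 83.0), (12.0, -2.0, 74.0), (24.0, -6.0, 69.0)]
```

The wrist depth puts the fingertips about 34 mm above the reported TCP, which fits the closure above the knob. I'll open and go down carefully, watching the force.

```bash
python3 -m jog '[[1,[0,0,0],[0,0,0]],[1,[0,0,0],[0,0,0]],[1,[0,0,0],[0,0,0]],[1,[0,0,0],[0,0,0]],[1,[0,0,0],[0,0,0]],[1,[0,0,0],[0,0,0]],[1,[0,0,0],[0,0,0]],[1,[0,0,0],[0,0,0]]]'; python3 -m jog '[[1,[0,0.5,0],[0,0,0]],[1,[0,0.9,0],[0,0,0]],[1,[0,0.9,0],[0,0,0]]]';python3 -m jog '[[1,[0,0.3,0],[0,0,0]],[1,[0,0.5,0],[0,0,0]],[1,[0,0.5,0],[0,0,0]]]'
```

```text
t: 3.55
ee_pos: [513.0, 332.8, 84.8]
orientation: [-1.545, -0.333, 0.333]
ft_force: [-0.5, 0.4, 0.3]
width: 60.8
t: 3.85
ee_pos: [512.4, 332.4, 74.9]
orientation: [-1.546, -0.332, 0.334]
ft_force: [-0.3, 0.2, -0.5]
width: 85.0
t: 4.15
ee_pos: [512.8, 332.6, 70.4]
orientation: [-1.545, -0.332, 0.333]
ft_force: [-0.7, -0.3, 0.5]
width: 88.0
```

```bash
python3 -m jog '[[1,[0,0.3,0],[0,0,0]],[1,[0,0.5,0],[0,0,0]],[1,[0,0.5,0],[0,0,0]]]';python3 - <<'E'
from h import *
im=shot('wrist','w3.png');W=wcloud(im);B=inbin(W,(513,332),.424)
E
```

```text
t: 4.45
ee_pos: [512.8, 332.6, 65.4]
orientation: [-1.545, -0.332, 0.333]
ft_force: [-0.4, 0.2, -0.3]
width: 87.5
```

```bash
python3 -m jog '[[1,[0,0.8,0],[0,0,0]],[1,[0,1.5,0],[0,0,0]],[1,[0,1.5,0],[0,0,0]],[0,[0,1.5,0],[0,0,0]],[0,[0,1.5,0],[0,0,0]],[0,[0,1.5,0],[0,0,0]],[0,[0,1.5,0],[0,0,0]],[0,[0,1.5,0],[0,0,0]]]';python3 -m jog '[[0,[0,0,0],[0,0,0]],[0,[0,0,0],[0,0,0]],[0,[0,0,0],[0,0,0]],[0,[0,0,0],[0,0,0]],[0,[0,0,0],[0,0,0]]]';python3 -m jog '[[0,[0,-1,0],[0,0,0]],[0,[0,-2,0],[0,0,0]],[0,[0,-3,0],[0,0,0]],[0,[0,-4,0],[0,0,0]],[0,[0,-4,0],[0,0,0]]]'
```

```text
t: 5.3
ee_pos: [513.1, 332.8, 51.0]
orientation: [-1.545, -0.333, 0.332]
ft_force: [-0.2, -0.8, -0.4]
width: 51.3
t: 5.8
ee_pos: [513.0, 332.7, 50.8]
orientation: [-1.545, -0.333, 0.333]
ft_force: [-0.9, 0.7, -0.0]
width: 16.1
t: 6.3
ee_pos: [514.1, 333.4, 92.9]
orientation: [-1.544, -0.335, 0.33]
ft_force: [-0.5, -0.2, -2.2]
width: 15.9
```

```bash
python3 -m jog '[[0,[0,-4,0],[0,0,0]],[0,[0,-8,0],[0,0,0]],[0,[0,-8,0],[0,0,0]]]'; python3 - <<'E'
from h import *
im=load('side0.png');W=cloud(im)
for y in range(-460,60,20):
    m=(abs(W[...,1]-y)<10)&(W[...,0]>300)&(W[...,0]<560)
    P=W[m]; hi=P[P[:,2]>25]; lo=P[(P[:,2]<10)&(P[:,2]>-10)]
    f=lambda A,q:np.percentile(A,q).round(0) if len(A)>5 else None
    print(y,'table x',f(lo[:,0],1),f(lo[:,0],99),'tall xmin',f(hi[:,0],2),'z',f(hi[:,2],5),f(hi[:,2],98),len(hi))
E
```

```text
t: 6.6
ee_pos: [516.1, 334.7, 176.3]
orientation: [-1.542, -0.34, 0.326]
ft_force: [0.3, 0.0, -0.9]
width: 16.0
-460 table x 357.0 557.0 tall xmin None z None None 1
-440 table x 357.0 558.0 tall xmin 523.0 z 57.0 66.0 26
-420 table x 356.0 558.0 tall xmin 482.0 z 60.0 95.0 255
-400 table x 357.0 552.0 tall xmin 361.0 z 28.0 104.0 566
-380 table x 357.0 493.0 tall xmin 344.0 z 39.0 140.0 463
-360 table x 356.0 494.0 tall xmin 478.0 z 35.0 96.0 278
-340 table x 357.0 493.0 tall xmin 480.0 z 34.0 95.0 262
-320 table x 356.0 493.0 tall xmin 480.0 z 33.0 95.0 259
-300 table x 356.0 493.0 tall xmin 468.0 z 36.0 95.0 276
-280 table x 357.0 493.0 tall xmin 468.0 z 32.0 95.0 240
-260 table x 357.0 493.0 tall xmin 468.0 z 35.0 95.0 236
-240 table x 357.0 492.0 tall xmin 480.0 z 33.0 95.0 212
-220 table x 357.0 493.0 tall xmin 479.0 z 38.0 95.0 203
-200 table x 356.0 492.0 tall xmin 480.0 z 36.0 95.0 219
-180 table x 356.0 492.0 tall xmin 479.0 z 35.0 95.0 211
-160 table x 356.0 495.0 tall xmin 478.0 z 69.0 95.0 184
-140 table x 356.0 506.0 tall xmin 484.0 z 86.0 94.0 41
-120 table x 356.0 512.0 tall xmin None z None None 0
-100 table x 356.0 511.0 tall xmin None z None None 3
-80 table x 356.0 529.0 tall xmin 535.0 z 57.0 64.0 18
-60 table x 356.0 559.0 tall xmin 493.0 z 58.0 93.0 212
-40 table x 356.0 553.0 tall xmin 404.0 z 28.0 103.0 292
-20 table x 356.0 503.0 tall xmin 370.0 z 28.0 103.0 218
0 table x 356.0 505.0 tall xmin 359.0 z 30.0 102.0 185
20 table x 356.0 502.0 tall xmin 356.0 z 27.0 103.0 190
40 table x 357.0 502.0 tall xmin 358.0 z 27.0 103.0 211
```

```bash
python3 - <<'E'
from h import *
delta([414,-180,110],frame([0,0,-1],[1,0,0]))
E
```

```text
shift cm [-30.55   6.29 -42.71] turn [-0.01   1.995  0.005]
```

```bash
python3 -m jog '[[0,[-30.5,0,-42.7],[0,1.995,0]],[0,[-30.5,0,-42.7],[0,1.995,0]],[0,[-30.5,0,-42.7],[0,1.995,0]],[0,[-30.5,0,-42.7],[0,1.995,0]],[0,[-30.5,0,-42.7],[0,1.995,0]],[0,[-30.5,0,-42.7],[0,1.995,0]],[0,[-30.5,0,-42.7],[0,1.995,0]],[0,[-30.5,0,-42.7],[0,1.995,0]]]'; python3 - <<'E'
from h import *
delta([414,-180,110],frame([0,0,-1],[1,0,0]))
print(cur()[0]['qpos'].round(2))
E
```

```text
t: 7.4
ee_pos: [433.8, -61.3, 170.3]
orientation: [-1.483, 0.611, -0.611]
ft_force: [0.5, -0.3, -1.4]
width: 15.5
shift cm [ 6.96  6.03 -9.82] turn [ 0.     0.789 -0.   ]
[-0.17  0.18  2.04 -0.    0.92 -0.96]
```

```bash
python3 -m jog '[[0,[7,1,-9.8],[0,0.788,0]],[0,[7,1,-9.8],[0,0.788,0]],[0,[7,1,-9.8],[0,0.788,0]],[0,[7,1,-9.8],[0,0.788,0]],[0,[7,1,-9.8],[0,0.788,0]],[0,[7,1,-9.8],[0,0.788,0]],[0,[7,1,-9.8],[0,0.788,0]]]'; python3 - <<'E'
from h import *
delta([414,-180,0],frame([0,0,-1],[1,0,0]))
im=shot('side','sd4.png');c=im['color'][:,:,::-1]; cv2.imwrite('pics/sd4c.png',cv2.resize(c[180:400,220:460],None,fx=2.5,fy=2.5))
E
```

```text
t: 8.1
ee_pos: [415.8, -178.5, 160.1]
orientation: [-1.213, 1.205, -1.204]
ft_force: [0.4, -0.6, -0.5]
width: 15.7
shift cm [ 0.16 16.01 -0.16] turn [ 0.001  0.007 -0.001]
```

```bash
python3 -m jog '[[0,[0.2,4,-0.2],[0,0.006,0]],[0,[0.2,8,-0.2],[0,0.006,0]],[0,[0.2,11,-0.2],[0,0.006,0]],[0,[0.2,13,-0.2],[0,0.006,0]],[0,[0.2,15,-0.2],[0,0.006,0]],[0,[0.2,15,-0.2],[0,0.006,0]],[0,[0.2,15,-0.2],[0,0.006,0]]]'; python3 - <<'E'
from h import *
print(cur()[1])
im=shot('side','sd5.png');c=im['color'][:,:,::-1]; cv2.imwrite('pics/sd5c.png',cv2.resize(c[180:400,220:460],None,fx=2.5,fy=2.5))
E
```

```text
t: 8.85
ee_pos: [414.2, -180.4, 10.7]
orientation: [-1.211, 1.209, -1.207]
ft_force: [0.5, -0.2, -1.9]
width: 15.6
[ 414.21889675 -180.38795932   10.69670304]
```

```bash
python3 -m jog '[[0,[0,0.8,0],[0,0,0]],[0,[0,1.4,0],[0,0,0]],[0,[0,1.4,0],[0,0,0]]]'; python3 -m jog '[[0,[0,0.4,0],[0,0,0]],[0,[0,0.6,0],[0,0,0]],[0,[0,0.6,0],[0,0,0]]]'
```

```text
t: 9.2
ee_pos: [414.2, -180.5, -3.5]
orientation: [-1.21, 1.209, -1.208]
ft_force: [-0.0, -0.7, -0.6]
width: 16.2
t: 9.5
ee_pos: [414.3, -180.5, -9.5]
orientation: [-1.21, 1.209, -1.208]
ft_force: [-0.8, 0.1, -2.0]
width: 15.9
```

```bash
python3 -m jog '[[0,[0,0.2,0],[0,0,0]],[0,[0,0.3,0],[0,0,0]],[0,[0,0.3,0],[0,0,0]]]';python3 - <<'E'
from h import *
im=shot('side','sd6.png');c=im['color'][:,:,::-1]; cv2.imwrite('pics/sd6c.png',cv2.resize(c[180:400,220:460],None,fx=2.5,fy=2.5))
W=cloud(im)
m=(W[...,0]>360)&(W[...,0]<470)&(W[...,1]>-275)&(W[...,1]<-210)&(W[...,2]<30)
print(np.percentile(W[m][:,2],[5,25,50,75,95]))
E
```

```text
t: 9.8
ee_pos: [414.5, -180.6, -12.2]
orientation: [-1.21, 1.208, -1.209]
ft_force: [-0.4, 0.3, -0.7]
width: 16.1
[-709.50575631 -432.11598896 -145.78268114    8.85018283   12.23836266]
```

```bash
python3 -m jog '[[0,[0,0.1,0],[0,0,0]],[0,[0,0.1,0],[0,0,0]]]';python3 -m jog '[[0.5,[0,0.1,0],[0,0,0]],[0.5,[0,0.1,0],[0,0,0]],[0.5,[0,0.1,0],[0,0,0]],[0.5,[0,0.1,0],[0,0,0]],[0.5,[0,0.1,0],[0,0,0]],[0.5,[0,0.1,0],[0,0,0]]]';python3 -m jog '[[0.5,[0,-4,0],[0,0,0]],[0.5,[0,-8,0],[0,0,0]],[0.5,[0,-12,0],[0,0,0]],[0.5,[0,-16,0],[0,0,0]],[0.5,[0,-19,0],[0,0,0]],[0.5,[0,-19,0],[0,0,0]]]'
python3 - <<'E'
from h import *
im=shot('side','sd7.png');c=im['color'][:,:,::-1]; cv2.imwrite('pics/sd7c.png',cv2.resize(c[180:400,220:460],None,fx=2.5,fy=2.5))
W=cloud(im); shot('wrist','w7.png')
m=(W[...,0]>365)&(W[...,0]<465)&(W[...,1]>-275)&(W[...,1]<-220)&(W[...,2]<30)&(W[...,2]>-20)
print(np.percentile(W[m][:,2],[5,25,50,75,95]), cur()[0]['qpos'])
E
```

```text
t: 10.05
ee_pos: [414.5, -180.6, -12.3]
orientation: [-1.21, 1.208, -1.209]
ft_force: [-4.3, 2.0, 14.8]
width: 16.1
t: 10.65
ee_pos: [414.4, -180.6, -14.3]
orientation: [-1.21, 1.209, -1.208]
ft_force: [0.2, 0.1, -0.4]
width: 44.1
t: 11.25
ee_pos: [417.0, -181.8, 179.7]
orientation: [-1.207, 1.202, -1.214]
ft_force: [-0.6, 0.8, -1.7]
width: 44.1
[ 5.98584535  8.26938276  9.62426903 11.07003272 13.13347779] [-4.37229843e-01  1.87791350e-01  2.01212325e+00  4.27553062e-06
  9.40293044e-01 -4.38287995e-01]
```

```bash
python3 - <<'E'
from h import *
a=.424
delta([405,283,140],frame([0,0,-1],[np.sin(a),-np.cos(a),0]))
E
```

```text
shift cm [-46.37   3.58  -0.91] turn [-1.000e-03  1.148e+00 -0.000e+00]
```

```bash
python3 -m jog '[[0.5,[-46.5,0,-0.9],[0,1.147,0]],[0.5,[-46.5,0,-0.9],[0,1.147,0]],[0.5,[-46.5,0,-0.9],[0,1.147,0]],[0.5,[-46.5,0,-0.9],[0,1.147,0]],[0.5,[-46.5,0,-0.9],[0,1.147,0]],[0.5,[-46.5,0,-0.9],[0,1.147,0]],[0.5,[-46.5,0,-0.9],[0,1.147,0]],[0.5,[-46.5,0,-0.9],[0,1.147,0]]]'; python3 - <<'E'
from h import *
a=.424
delta([405,283,140],frame([0,0,-1],[np.sin(a),-np.cos(a),0]))
print(cur()[0]['qpos'].round(2))
E
```

```text
t: 12.15
ee_pos: [408.1, 152.6, 174.1]
orientation: [-0.561, 1.898, -1.899]
ft_force: [0.6, -0.3, 0.5]
width: 43.9
shift cm [ -6.81   3.39 -11.14] turn [0.    0.147 0.003]
[ 0.33  0.17  2.04 -0.    0.93  1.33]
```

```bash
python3 -m jog '[[0.5,[-6.8,1,-11.1],[0,0.147,0]],[0.5,[-6.8,3,-11.1],[0,0.147,0]],[0.5,[-6.8,3.4,-11.1],[0,0.147,0]],[0.5,[-6.8,3.4,-11.1],[0,0.147,0]]]'; python3 - <<'E'
from h import *
print(cur()[1])
shot('wrist','w8.png')
E
```

```text
t: 12.55
ee_pos: [404.0, 284.0, 138.2]
orientation: [-0.442, 1.982, -1.985]
ft_force: [0.3, -0.2, 0.1]
width: 43.7
[404.02903923 284.00353322 138.22440552]
```

Five balls are visible in the tray, in the column from (300,3) to (330,167), and the tab is at (317,245). Next I'll check the tab position.

```bash
python3 - <<'E'
from h import *
im=load('w8.png');W=wcloud(im);B=inbin(W,(513,332),.424)
v,u=np.mgrid[:480,:640]
t=(abs(u-317)<14)&(v>222)&(v<270)&(B[...,2]>85)
print(t.sum(),B[t].min(0),B[t].mean(0),B[t].max(0))
# rim: side walls z~69
r=(abs(B[...,2]-69)<4)&(B[...,0]<-20)&(B[...,0]>-125)&(abs(B[...,1])<70)
for x in(-90,-70,-50,-30):
    q=r&(abs(B[...,0]-x)<8);print(x,np.percentile(B[q][:,1],[1,99]))
E
```

```text
653 [-130.41304294   -6.34538184   85.24274354] [-117.11992176   -0.45085945   93.49474724] [-105.34661932    5.42517144   96.16165307]
-90 [-49.36993288  49.65795803]
-70 [-49.3583745   49.57101834]
-50 [-48.92327345  49.97998849]
-30 [-48.87386285  50.20085116]
```

```bash
python3 -m jog '[[0.5,[0,4,0],[0,0,0]],[0.5,[0,8,0],[0,0,0]],[0.5,[0,11.2,0],[0,0,0]],[0.5,[0,11.2,0],[0,0,0]],[0,[0,11.2,0],[0,0,0]],[0,[0,11.2,0],[0,0,0]],[0,[0,11.2,0],[0,0,0]],[0,[0,11.2,0],[0,0,0]]]';python3 -m jog '[[0,[0,0,0],[0,0,0]],[0,[0,0,0],[0,0,0]],[0,[0,0,0],[0,0,0]],[0,[0,0,0],[0,0,0]]]'; python3 - <<'E'
from h import *
a=.424
o,p,Q=cur();p=p+Q[:,1]*-34  # true tip
print(p, inbin(p,(513,332),a))
g0=p-Q[:,1]*19
# path for tip: rotate about hinge
h=np.array([513,332,0])+96.5*np.array([np.cos(a),np.sin(a),0])+[0,0,14]
yb=np.array([-np.sin(a),np.cos(a),0])
rep=p+Q[:,1]*34
for th in(.1,.2,.3,.42,.44):
    r=R.from_rotvec(yb*th).as_matrix()
    n=h+r@(rep-h); d=Q.T@(n-rep)/10; w=R.from_matrix(Q.T@r@Q).as_rotvec(); print(th,d.round(2),w.round(3),n.round(0))
E
```

```text
t: 13.4
ee_pos: [405.5, 281.5, 31.2]
orientation: [-0.433, 1.985, -1.984]
ft_force: [-12.6, 14.2, -2.1]
width: 15.9
t: 13.8
ee_pos: [404.7, 283.1, 31.2]
orientation: [-0.433, 1.987, -1.982]
ft_force: [-11.5, 13.1, -3.5]
width: 11.7
[404.77884584 283.04537685  65.15910755] [-1.18778635e+02 -9.65056295e-02  6.51591075e+01]
0.1 [-0.28 -2.14 -0.  ] [-0.001  0.    -0.1  ] [407. 284.  53.]
0.2 [-0.77 -4.24 -0.01] [-0.001  0.001 -0.2  ] [412. 286.  74.]
0.3 [-1.47 -6.28 -0.01] [-0.002  0.001 -0.3  ] [418. 289.  94.]
0.42 [-2.57 -8.63 -0.01] [-0.002  0.001 -0.42 ] [428. 294. 117.]
0.44 [-2.78 -9.01 -0.01] [-0.002  0.001 -0.44 ] [430. 295. 121.]
```

```bash
python3 -m jog '[[0,[0,0,-0.1],[0,0,0]],[0,[-0.1,-1.1,-0.1],[0,0,-0.05]],[0,[-0.3,-2.1,-0.1],[0,0,-0.1]],[0,[-0.5,-3.2,-0.1],[0,0,-0.15]],[0,[-0.8,-4.2,-0.1],[0,0,-0.2]],[0,[-0.8,-4.2,-0.1],[0,0,-0.2]]]'; python3 - <<'E'
from h import *
a=.424
h=np.array([513,332,0])+96.5*np.array([np.cos(a),np.sin(a),0])+[0,0,14]
o,p,Q=cur(); print(inbin(p,h,a)-[0,0,14],o['ft_force'],o['width'], Q.round(3), o['qpos'])
yb=np.array([-np.sin(a),np.cos(a),0])
for th in(.1,.2,.22,.24,.26):
    r=R.from_rotvec(yb*th).as_matrix()
    n=h+r@(p-h); print(th,(Q.T@(n-p)/10).round(2))
E
```

```text
t: 14.4
ee_pos: [412.0, 286.7, 74.3]
orientation: [-0.658, 2.012, -2.099]
ft_force: [-10.1, 4.0, 8.1]
width: 12.1
[-207.23109448    0.27444579   60.27931226] [-10.07853354   3.97642219   8.12925087] 12.06413754159461 [[-0.89  -0.184  0.416]
 [-0.408 -0.082 -0.909]
 [ 0.202 -0.979 -0.002]] [0.5644615  0.51344604 1.83037218 0.03460984 0.99896498 1.68390747]
0.1 [-0.28 -2.14 -0.  ]
0.2 [-0.77 -4.24  0.  ]
0.22 [-0.9  -4.65  0.  ]
0.24 [-1.03 -5.06  0.  ]
0.26 [-1.17 -5.47  0.  ]
```

```bash
python3 -m jog '[[0,[-0.1,-1.1,0],[0,0,-0.05]],[0,[-0.3,-2.1,0],[0,0,-0.1]],[0,[-0.5,-3.2,0],[0,0,-0.15]],[0,[-0.8,-4.2,0],[0,0,-0.2]],[0,[-0.9,-4.6,0],[0,0,-0.22]],[0,[-0.9,-4.7,0],[0,0,-0.22]]]'; python3 - <<'E'
from h import *
o,p,Q=cur(); print(o['ft_force'],o['width'],o['qpos'],np.arccos(Q[:,1]@[0,0,-1]))
im=shot('wrist','w9.png'); im=shot('side','sd9.png');c=im['color'][:,:,::-1]; cv2.imwrite('pics/sd9c.png',cv2.resize(c[100:250,180:350],None,fx=4,fy=4))
E
```

```text
t: 15.0
ee_pos: [427.8, 294.2, 117.2]
orientation: [-0.918, 2.022, -2.215]
ft_force: [-9.7, 5.4, -9.0]
width: 11.9
[-9.66113919  5.42325208 -9.01537314] 11.85700135028034 [0.54653762 0.59166297 1.61725933 0.05141342 1.35269282 1.66540649] 0.42255635688717885
```

```bash
python3 -m jog '[[0,[-0.1,-0.4,0],[0,0,-0.02]],[0,[-0.1,-0.5,0],[0,0,-0.02]],[0,[-0.1,-0.5,0],[0,0,-0.02]]]'; python3 -m jog '[[0.5,[0,0,0],[0,0,0]],[0.5,[0,0,0],[0,0,0]],[0.5,[0,0,0],[0,0,0]],[0.5,[0,0,0],[0,0,0]],[0.5,[0,0,0],[0,0,0]]]';python3 -m jog '[[0.5,[0,-4,0],[0,0,0]],[0.5,[0,-8,0],[0,0,0]],[0.5,[0,-12,0],[0,0,0]],[0.5,[0,-16,0],[0,0,0]],[0.5,[0,-16,0],[0,0,0]]]'; python3 - <<'E'
from h import *
o,p,Q=cur(); print(p,o['qpos'])
shot('wrist','w10.png'); im=shot('scene','sc10.png');c=im['color'][:,:,::-1]; cv2.imwrite('pics/sc10c.png',cv2.resize(c[220:380,120:340],None,fx=3.5,fy=3.5))
E
```

```text
t: 15.4
ee_pos: [427.2, 293.9, 118.6]
orientation: [0.941, -2.004, 2.21]
ft_force: [-15.9, 3.1, -21.8]
width: 11.7
t: 15.9
ee_pos: [431.3, 293.8, 122.2]
orientation: [0.934, -2.009, 2.216]
ft_force: [1.1, 0.6, 1.9]
width: 43.3
t: 16.4
ee_pos: [498.4, 324.9, 272.2]
orientation: [-0.921, 2.021, -2.219]
ft_force: [0.5, 0.1, 0.3]
width: 43.7
[498.41907026 324.86312431 272.15786987] [0.53247313 0.54371907 1.3129892  0.04422557 1.70857616 1.67060742]
```

Five balls have gathered in the far corner, at about (290,18), (310,18), (330,18), (300,34) and (332,36). Now I'll measure the tray angle and check the fingertip offset at this tilt.

```bash
cat >> h.py <<'E'
A=.424
CORNER=np.array([513,332,0])+96.5*np.array([np.cos(A),np.sin(A),0])+[0,0,18]
HINGE=CORNER-[0,0,4]
def trayR(th): return R.from_rotvec(th*np.array([-np.sin(A),np.cos(A),0])).as_matrix()@R.from_rotvec([0,0,A]).as_matrix()
def corner(th): return HINGE+trayR(th)@[0,0,4]
def intray(W,th): return (W-corner(th))@trayR(th)
E
python3 - <<'E'
from h import *
im=load('w10.png');W=wcloud(im)
for th in(.40,.41,.42,.43):
    T=intray(W,th); m=(T[...,0]>-190)&(T[...,0]<-60)&(abs(T[...,1])<20)&(abs(T[...,2])<12)
    print(th,np.polyfit(T[m][:,0],T[m][:,2],1),np.median(T[m][:,2]))
T=intray(W,.42)
m=(T[...,2]>8)&(T[...,2]<30)&(abs(T[...,1])<40)&(T[...,0]>-70)&(T[...,0]<6)
g=np.full((100,100),np.nan)
P=T[m]; print(len(P))
for u,v in((290,18),(310,18),(330,18),(300,34),(332,36)): print(T[v,u].round(1), np.nanmax(T[v-6:v+6,u-6:u+6,2]).round(1))
o,p,Q=cur()
D=(W-p)@Q
for v in(272,276,280): print([tuple(D[v,u].round(0).tolist()) for u in(250,255,258,262,370,374)])
E
```

```text
0.4 [-0.0192247   0.61953634] 3.02879982402954
0.41 [-0.00918237  0.62473523] 1.7930011994193313
0.42 [0.00085565 0.62961165] 0.5341045361322762
0.43 [0.01088452 0.63336948] -0.7235108745913912
2949
[-10.4  23.1  19.9] 22.0
[-10.5   3.7  19.7] 21.4
[-10.6 -15.6  20.8] 22.0
[-27.6  13.3  19.4] 22.1
[-30.  -17.5  21.2] 21.9
[(-13.0, -40.0, -29.0), (-12.0, -39.0, -27.0), (520.0, 1535.0, -278.0), (517.0, 1528.0, -257.0), (226.0, 667.0, 139.0), (-12.0, -39.0, 28.0)]
[(-13.0, -45.0, -28.0), (-12.0, -44.0, -26.0), (-12.0, -44.0, -25.0), (-13.0, -45.0, -23.0), (-12.0, -44.0, 26.0), (-12.0, -45.0, 27.0)]
[(-12.0, -50.0, -28.0), (-12.0, -49.0, -26.0), (-12.0, -50.0, -24.0), (-11.0, -47.0, -23.0), (-12.0, -50.0, 25.0), (-13.0, -51.0, 26.0)]
```

```bash
cat >> h.py <<'E'
OFF=34.5
def tcp(g,M): return np.array(g)+M[:,1]*(19+OFF)
def scoopM(yaw,pitch,roll=0):
    "scoop axes in world; pitch>0 lip down"
    return R.from_euler('ZYX',[yaw,pitch,roll]).as_matrix()
def toolfor(S,back=0.3,s=-1):
    g=np.array([np.sin(back),0,-np.cos(back)]); return frame(S@g, S@np.array([0,s,0]))
E
python3 - <<'E'
from h import *
S=scoopM(-.65,0);M=toolfor(S)
g=np.array([356,-385.5,120])-M[:,1]*130
delta(tcp(g,M),M)
E
```

```text
shift cm [36.06 24.91 56.66] turn [-0.074  1.099  0.661]
```

```bash
python3 -m jog '[[0.5,[36,24,56],[-0.07,1.1,0.66]],[0.5,[36,24,56],[-0.07,1.1,0.66]],[0.5,[36,24,56],[-0.07,1.1,0.66]],[0.5,[36,24,56],[-0.07,1.1,0.66]],[0.5,[36,24,56],[-0.07,1.1,0.66]],[0.5,[36,24,56],[-0.07,1.1,0.66]],[0.5,[36,24,56],[-0.07,1.1,0.66]],[0.5,[36,24,56],[-0.07,1.1,0.66]]]'; python3 - <<'E'
from h import *
S=scoopM(-.65,0);M=toolfor(S)
g=np.array([356,-385.5,120])-M[:,1]*130
delta(tcp(g,M),M); o=cur()[0]; print(o['qpos'])
E
```

```text
t: 17.3
ee_pos: [403.8, -67.2, 228.4]
orientation: [-0.833, -1.858, 2.073]
ft_force: [0.8, -1.5, 0.4]
width: 44.2
shift cm [-9.85  7.18 28.9 ] turn [-0.013  0.07   0.042]
[-0.06646658 -0.06936359  2.17979565 -0.20784536  0.83227116  2.21090121]
```

```bash
python3 -m jog '[[0.5,[-9.8,7,28.9],[-0.013,0.07,0.042]],[0.5,[-9.8,7,28.9],[-0.013,0.07,0.042]],[0.5,[-9.8,7,28.9],[-0.013,0.07,0.042]],[0.5,[-9.8,7,28.9],[-0.013,0.07,0.042]],[0.5,[-9.8,7,28.9],[-0.013,0.07,0.042]],[0.5,[-9.8,7,28.9],[-0.013,0.07,0.042]],[0.5,[-9.8,7,28.9],[-0.013,0.07,0.042]],[0.5,[-9.8,7,28.9],[-0.013,0.07,0.042]]]'; python3 - <<'E'
from h import *
o,p,Q=cur(); print(p,o['qpos'])
shot('wrist','w11.png');im=shot('side','sd11.png')
E
```

```text
t: 18.1
ee_pos: [338.7, -370.9, 194.2]
orientation: [-0.937, -1.835, 2.029]
ft_force: [-0.6, 0.3, 0.0]
width: 43.6
[ 338.6809701  -370.89522098  194.20886806] [-0.90392584  0.10927716  2.09987814  0.12042937  0.64939404  1.23045538]
```

The scoop is in view: its grip is at (306,240) and its wings at (281,192) and (333,192).

```bash
python3 - <<'E'
from h import *
im=load('w11.png');W=wcloud(im);C=im['color'].astype(int)
v,u=np.mgrid[:480,:640]
m=(C.max(-1)<80)&(abs(u-306)<16)&(v>205)&(v<268)&(W[...,2]>15)&(W[...,2]<150)
P=W[m];print(m.sum())
for z in range(20,150,15):
    q=P[abs(P[:,2]-z)<8]
    if len(q)>3: print(z,len(q),q.mean(0).round(1))
top=P[P[:,2]>130]; print('top',top.mean(0),top.min(0),top.max(0))
c=P.mean(0); print(np.linalg.svd(P-c)[2][0])
# wings & backwall pts
m2=(u>270)&(u<342)&(v>170)&(v<215)&(W[...,2]>4)&(W[...,2]<40)&~m
D=W[m2];print(len(D))
for s,(a,b) in {'L':(270,290),'R':(325,342),'back':(290,325)}.items():
    k=m2&(u>a)&(u<b); print(s,k.sum(),W[k].mean(0) if k.any() else 0, W[k].min(0),W[k].max(0))
for p in((276,178),(286,178),(328,177),(337,177),(277,211),(336,208),(281,192),(333,192)): print(p,W[p[1],p[0]].round(1))
c=im['color'][:,:,::-1]; cv2.imwrite('pics/w11c.png',cv2.resize(c[160:280,240:370],None,fx=5,fy=5))
E
```

```text
985
20 10 [ 390.9 -399.    17.8]
35 24 [ 389.6 -399.5   37.1]
50 34 [ 386.5 -397.6   49.9]
65 49 [ 382.4 -395.    65.1]
80 42 [ 378.4 -392.5   79.8]
95 56 [ 375.2 -388.9   95.3]
110 78 [ 371.2 -386.8  109.2]
125 76 [ 367.3 -383.8  125.1]
140 639 [ 355.3 -375.8  139. ]
top [ 355.43515646 -375.91201294  138.94678519] [ 343.30360877 -386.96483319  130.16686125] [ 368.4691781  -364.51517576  143.73883732]
[-0.3344113   0.23252866  0.91329048]
1450
L 464 [ 422.5630535  -388.12247639    9.30170388] [ 400.82835466 -407.02137789    4.00037943] [ 448.83398544 -368.79328555   27.03899762]
R 516 [ 390.54754589 -435.5085845     8.51892087] [ 365.80970001 -456.03258298    4.00993491] [ 412.3818639  -416.06632386   27.16602437]
back 438 [ 406.86225404 -417.42000396    7.70403159] [ 379.93105861 -441.2536365     4.00048314] [ 434.23499332 -385.74598105   34.15944943]
(276, 178) [ 438.  -394.7   12.6]
(286, 178) [ 433.4 -403.8    3.7]
(328, 177) [ 406.3 -440.6    5.4]
(337, 177) [ 400.6 -448.5    4.7]
(277, 211) [ 408.6 -374.4   13.2]
(336, 208) [ 373.7 -426.    10.9]
(281, 192) [ 423.4 -390.1    7.8]
(333, 192) [ 389.4 -434.1    9.8]
```

```bash
python3 - <<'E'
from h import *
S=scoopM(-.635,0);M=toolfor(S)
g=np.array([360,-379.5,120])
for b in(60,0): delta(tcp(g-M[:,1]*b,M),M)
E
```

```text
shift cm [-0.02  7.14 -0.37] turn [-0.004 -0.011  0.005]
shift cm [-0.05 13.14 -0.4 ] turn [-0.004 -0.011  0.005]
```

```bash
python3 -m jog '[[0.5,[0,4,-0.4],[-0.004,-0.011,0.005]],[0.5,[0,7,-0.4],[-0.004,-0.011,0.005]],[0.5,[0,7,-0.4],[-0.004,-0.011,0.005]],[0.5,[0,7,-0.4],[-0.004,-0.011,0.005]]]'; python3 - <<'E'
from h import *
S=scoopM(-.635,0);M=toolfor(S)
g=np.array([360,-379.5,120])
delta(tcp(g,M),M)
im=shot('wrist','w12.png');c=im['color'][:,:,::-1]; cv2.imwrite('pics/w12c.png',cv2.resize(c[160:340,220:420],None,fx=3,fy=3))
W=wcloud(im);C=im['color'].astype(int);v,u=np.mgrid[:480,:640]
m=(C.max(-1)<80)&(abs(u-310)<30)&(v>150)&(v<330)&(W[...,2]>128)&(W[...,2]<148)&(abs(W[...,0]-355)<25)&(abs(W[...,1]+376)<25)
print(m.sum(),W[m].mean(0))
E
```

```text
t: 18.6
ee_pos: [359.3, -377.4, 128.4]
orientation: [-0.93, -1.849, 2.042]
ft_force: [0.3, -0.5, 0.4]
width: 44.0
shift cm [0.07 6.2  0.13] turn [ 0.001  0.003 -0.   ]
1172 [ 356.13959276 -376.30217706  138.62989551]
```

```bash
python3 -m jog '[[0.5,[0.1,3,0.1],[0,0,0]],[0.5,[0.1,5,0.1],[0,0,0]],[0.5,[0.1,6.3,0.1],[0,0,0]],[0.5,[0.1,6.3,0.1],[0,0,0]],[0,[0.1,6.3,0.1],[0,0,0]],[0,[0.1,6.3,0.1],[0,0,0]],[0,[0.1,6.3,0.1],[0,0,0]],[0,[0.1,6.3,0.1],[0,0,0]]]';python3 -m jog '[[0,[0,0,0],[0,0,0]],[0,[0,0,0],[0,0,0]],[0,[0,0,0],[0,0,0]]]'; python3 - <<'E'
from h import *
o,p,Q=cur();print(p,Q.round(3),o['ft_force'],o['moment'])
shot('wrist','w13.png')
E
```

```text
t: 19.45
ee_pos: [373.0, -390.7, 68.6]
orientation: [-0.935, -1.847, 2.043]
ft_force: [0.5, 0.6, 0.5]
width: 15.3
t: 19.75
ee_pos: [373.0, -390.7, 68.4]
orientation: [-0.934, -1.847, 2.043]
ft_force: [-3.1, 1.6, 6.6]
width: 13.6
[ 372.97650927 -390.67043615   68.3991709 ] [[-0.769  0.24  -0.592]
 [ 0.565 -0.177 -0.806]
 [-0.298 -0.955  0.001]] [-3.07565683  1.63076271  6.55256138] [0.09418402 0.19382903 0.01738604]
```

```bash
cat >> h.py <<'E'
def save_grasp():
    o,p,Q=cur(); S=scoopM(-.634,0); org=np.array([415.4,-419.8,0])
    np.savez('grasp.npz',Rts=Q.T@S,pts=Q.T@(org-p))
def grasp(): d=np.load('grasp.npz'); return d['Rts'],d['pts']
def scoop_now():
    o,p,Q=cur();Rts,pts=grasp(); return Q@Rts,p+Q@pts
def toscoop(S,tip):
    "target: scoop axes S, scoop_tip at world tip -> delta"
    Rts,pts=grasp(); org=np.array(tip)-S@np.array([16,0,0]); M=S@Rts.T; pos=org-M@pts; print('tcp',pos.round(0),end=' '); return delta(pos,M)
def inscoop(W):
    S,o=scoop_now(); return (W-o)@S
E
python3 - <<'E'
from h import *
save_grasp(); print(grasp())
W=wcloud(load('w13.png'));T=inscoop(W);v,u=np.mgrid[:480,:640]
for a,b in((266,286),(344,362)):
    m=(u>a)&(u<b)&(v>188)&(v<246)&(T[...,2]>3)&(T[...,2]<40); print(m.sum(),np.percentile(T[m],[2,50,98],axis=0).round(1))
print(T[210,315],T[230,315], T[243,300])
E
```

```text
(array([[-9.54517110e-01, -1.32996485e-04, -2.98156116e-01],
       [ 2.98156143e-01, -5.50038338e-04, -9.54516952e-01],
       [-3.70498949e-05, -9.99999840e-01,  5.64674723e-04]]), array([-28.73590131,  80.61748415,  -1.6994269 ]))
999 [[-32.9  20.    3.1]
 [-13.   26.3   8.4]
 [  8.   33.5  25.8]]
953 [[-32.8 -35.8   3.4]
 [-12.8 -29.4   8.7]
 [  7.9 -23.9  25.8]]
[-7.00774315 -1.94215458  2.76474162] [-21.82749165  -1.94999285   2.96610525] [-32.43772902   8.1435179   25.79880356]
```

```bash
sed -i 's/415.4,-419.8,0/414.7,-420.8,0/' h.py; python3 - <<'E'
from h import *
save_grasp(); o,p,Q=cur(); print(Q.T@[0,0,20])
S=scoopM(A,.42) ; c=corner(.42);Rt=trayR(.42); print(S-Rt)
toscoop(Rt,c+Rt@[-90,0,110])
E
python3 -m jog '[[0,[-1.8,-5.7,0],[0,0,0]],[0,[-3.6,-11.4,0],[0,0,0]],[0,[-5.4,-17.2,0],[0,0,0]],[0,[-6,-19.1,0],[0,0,0]],[0,[-6,-19.1,0],[0,0,0]]]'; python3 - <<'E'
from h import *
S,o=scoop_now(); print(o, cur()[0]['width'])
c=corner(.42);Rt=trayR(.42); toscoop(Rt,c+Rt@[-90,0,110])
shot('wrist','w14.png');shot('side','sd14.png')
E
```

```text
[-5.96312231e+00 -1.90903390e+01  1.12934945e-02]
[[ 0.00000000e+00  0.00000000e+00  0.00000000e+00]
 [ 0.00000000e+00  0.00000000e+00  5.55111512e-17]
 [ 0.00000000e+00 -1.63207998e-17  0.00000000e+00]]
tcp [538. 343. 245.] shift cm [ 23.52 -25.86 -68.84] turn [-0.099 -1.061 -0.379]
t: 20.3
ee_pos: [376.0, -393.9, 275.8]
orientation: [-0.946, -1.843, 2.052]
ft_force: [0.4, -0.6, -1.4]
width: 13.6
[ 418.27460093 -424.68751423  208.08385355] 13.636806454039442
tcp [538. 343. 245.] shift cm [ 29.98  -6.75 -68.95] turn [-0.108 -1.06  -0.388]
```

```bash
python3 -m jog '[[0,[30,-6.7,-69],[-0.108,-1.06,-0.388]],[0,[30,-6.7,-69],[-0.108,-1.06,-0.388]],[0,[30,-6.7,-69],[-0.108,-1.06,-0.388]],[0,[30,-6.7,-69],[-0.108,-1.06,-0.388]],[0,[30,-6.7,-69],[-0.108,-1.06,-0.388]],[0,[30,-6.7,-69],[-0.108,-1.06,-0.388]],[0,[30,-6.7,-69],[-0.108,-1.06,-0.388]],[0,[30,-6.7,-69],[-0.108,-1.06,-0.388]]]'; python3 - <<'E'
from h import *
c=corner(.42);Rt=trayR(.42); toscoop(Rt,c+Rt@[-90,0,110]); print(cur()[0]['qpos'])
E
```

```text
t: 21.2
ee_pos: [458.0, 1.9, 252.0]
orientation: [-0.575, 2.018, -2.044]
ft_force: [1.2, 0.2, -0.8]
width: 13.9
tcp [538. 343. 245.] shift cm [-21.42  -1.57 -27.65] turn [0.014 0.007 0.009]
[ 0.0067513   0.16688308  1.84437506 -0.0403546   1.25131236  1.16241303]
```

```bash
python3 -m jog '[[0,[-21.4,-1.5,-27.6],[0.014,0.007,0.009]],[0,[-21.4,-1.5,-27.6],[0.014,0.007,0.009]],[0,[-21.4,-1.5,-27.6],[0.014,0.007,0.009]],[0,[-21.4,-1.5,-27.6],[0.014,0.007,0.009]],[0,[-21.4,-1.5,-27.6],[0.014,0.007,0.009]],[0,[-21.4,-1.5,-27.6],[0.014,0.007,0.009]],[0,[-21.4,-1.5,-27.6],[0.014,0.007,0.009]],[0,[-21.4,-1.5,-27.6],[0.014,0.007,0.009]]]'; python3 - <<'E'
from h import *
c=corner(.42);Rt=trayR(.42); 
S,o=scoop_now(); print('scoop in tray',((o+S@[16,0,0])-c)@Rt, (Rt.T@S).round(3))
for t in ([-90,0,40],[-90,0,2]): toscoop(Rt,c+Rt@t)
print(cur()[0]['qpos']); shot('wrist','w15.png')
E
```

```text
t: 22.0
ee_pos: [539.8, 344.3, 242.7]
orientation: [-0.552, 2.003, -2.057]
ft_force: [-0.2, -0.4, -0.1]
width: 13.7
scoop in tray [-86.79194704   0.49912373 109.30662292] [[ 1.     0.002 -0.002]
 [-0.002  1.     0.001]
 [ 0.002 -0.001  1.   ]]
tcp [512. 331. 181.] shift cm [2.37 6.5  0.06] turn [-0.001 -0.001 -0.002]
tcp [498. 325. 146.] shift cm [ 3.51 10.13  0.05] turn [-0.001 -0.001 -0.002]
[0.5427865  0.45667501 1.45644301 0.01236195 1.34287813 1.68719396]
```

The view shows five balls at (291,127), (310,127), (329,127), (300,144) and (330,145), with the scoop above the tray and lined up. I'll verify its lateral alignment.

```bash
python3 - <<'E'
from h import *
im=load('w15.png');W=wcloud(im);v,u=np.mgrid[:480,:640]
T=intray(W,.42)
m=(u>265)&(u<365)&(v>180)&(v<246)&(T[...,2]>100)&(T[...,2]<150)
for x in(-130,-120,-110,-100):
    q=T[m&(abs(T[...,0]-x)<4)]; print(x,np.percentile(q[:,1],[1,99]))
print(np.percentile(T[m],[1,99],axis=0))
r=(v<240)&(abs(T[...,2]-51)<4)&(T[...,0]>-120)&(T[...,0]<-10)&(abs(T[...,1])<70)
for x in(-100,-70,-40): 
    q=T[r&(abs(T[...,0]-x)<6)];print(x,np.percentile(q[:,1],[1,99]))
f=(abs(T[...,2])<1.5)&(v<240)&(abs(T[...,1])<45)
for x in(-80,-60):
    q=T[f&(abs(T[...,0]-x)<6)];print('floor',x,np.percentile(q[:,1],[2,98]),q[:,2].mean())
E
```

```text
-130 [-33.62353384  32.09039197]
-120 [-33.73278566  32.00157184]
-110 [-33.29441371  32.34057837]
-100 [-32.74039916  31.8318303 ]
[[-136.21795263  -33.25598089  110.35139848]
 [ -90.26753633   31.81670436  143.53660432]]
-100 [-47.62852258  51.39578342]
-70 [-48.08909869  51.75467223]
-40 [-47.37168257  51.80409958]Traceback (most recent call last):
  File "<stdin>", line 13, in <module>
    return _quantile_unchecked(
        a, q, axis, out, overwrite_input, method, keepdims, weights)
    return _ureduce(a,
                    func=_quantile_ureduce_func,
    ...<5 lines>...
                    overwrite_input=overwrite_input,
                    method=method)
    r = func(a, **kwargs)
    result = _quantile(arr,
                       quantiles=q,
    ...<2 lines>...
                       out=out,
                       weights=wgt)
    slices_having_nans = np.isnan(arr[-1, ...])
                                  ~~~^^^^^^^^^
IndexError: index -1 is out of bounds for axis 0 with size 0
```

```bash
python3 - <<'E'
from h import *
c=corner(.42);Rt=trayR(.42); S=trayR(.45)
for t in ([-85,2.5,30],[-85,2.5,4],[-85,2.5,0]): toscoop(S,c+Rt@t)
E
```

```text
tcp [514. 335. 171.] shift cm [ 1.75  7.47 -0.44] turn [-0.002 -0.002 -0.03 ]
tcp [504. 330. 147.] shift cm [ 2.53  9.95 -0.44] turn [-0.002 -0.002 -0.03 ]
tcp [503. 330. 143.] shift cm [ 2.65 10.34 -0.44] turn [-0.002 -0.002 -0.03 ]
```

```bash
python3 -m jog '[[0,[1,4,-0.25],[0,0,-0.03]],[0,[1.7,7.5,-0.25],[0,0,-0.03]],[0,[2.2,8.8,-0.25],[0,0,-0.03]],[0,[2.5,9.8,-0.25],[0,0,-0.03]],[0,[2.5,9.8,-0.25],[0,0,-0.03]]]'; python3 - <<'E'
from h import *
c=corner(.42);Rt=trayR(.42)
S,o=scoop_now(); print('tip in tray',((o+S@[16,0,0])-c)@Rt, cur()[0]['ft_force'])
im=shot('wrist','w16.png');W=wcloud(im);v,u=np.mgrid[:480,:640];T=intray(W,.42)
m=(u>260)&(u<370)&(v>170)&(v<246)&(abs(T[...,1])<38)
for x in(-125,-115,-105,-95): q=T[m&(abs(T[...,0]-x)<4)&(T[...,2]<30)]; print(x,np.percentile(q[:,1],[1,99]),q[:,2].min(),np.median(q[abs(q[:,1])<15][:,2]))
E
```

```text
t: 22.55
ee_pos: [506.4, 326.2, 151.6]
orientation: [-0.579, 2.009, -2.077]
ft_force: [-0.8, -0.1, -0.2]
width: 14.0
tip in tray [-86.20988851  -2.59641665   8.69700466] [-0.77399863 -0.14752422 -0.21628333]
-125 [-36.61322186  35.85500827] 4.639195164365501 12.379929665423571
-115 [-36.34872654  35.72196341] 4.7593652491162235 12.095633404779553
-105 [-36.27931725  35.78661648] 4.357217014418572 11.839625647938876
-95 [-36.9001498   36.24252222] -1.0985092051757372 11.62877400956936
```

```bash
python3 -m jog '[[0,[0,0,0],[0,0,0]],[0,[0,0,0],[0,0,0]]]'; cat >> h.py <<'E'
def tiptray(th=.42):
    c=corner(th);Rt=trayR(th);S,o=scoop_now(); print('tip in tray',(((o+S@[16,0,0])-c)@Rt).round(1),'rot',R.from_matrix(Rt.T@S).as_rotvec().round(3),'F',(Rt.T@cur()[0]['ft_force']).round(1))
def side_profile(im,th=.42):
    W=wcloud(im);v,u=np.mgrid[:480,:640];T=intray(W,th)
    return W,T
E
python3 - <<'E'
from h import *
tiptray()
im=load('w16.png');W,T=side_profile(im);v,u=np.mgrid[:480,:640]
# scoop rows: use v rows and color edges
for vv in(215,225,235): print(vv,[(uu,T[vv,uu].round(0).tolist()) for uu in(262,266,270,274,284,344,352,356,360,364)])
for vv in(150,170,180): print(vv,[(uu,T[vv,uu].round(0).tolist()) for uu in(234,238,244,256,272,278,345,350,365,375,380)])
E
```

```text
t: 22.8
ee_pos: [508.3, 327.7, 153.9]
orientation: [-0.574, 2.009, -2.074]
ft_force: [1.1, 0.4, -0.7]
width: 13.8
tip in tray [-84.7  -1.9  12.1] rot [ 0.001  0.021 -0.006] F [ 1.4 -0.1 -0.2]
215 [(262, [-113.0, 35.0, 10.0]), (266, [-112.0, 33.0, 5.0]), (270, [-114.0, 28.0, 21.0]), (274, [-114.0, 25.0, 20.0]), (284, [-113.0, 19.0, 13.0]), (344, [-113.0, -26.0, 11.0]), (352, [-114.0, -31.0, 18.0]), (356, [-114.0, -34.0, 20.0]), (360, [-115.0, -36.0, 24.0]), (364, [-114.0, -40.0, 16.0])]
225 [(262, [-120.0, 36.0, 7.0]), (266, [-120.0, 33.0, 7.0]), (270, [-121.0, 28.0, 22.0]), (274, [-121.0, 25.0, 20.0]), (284, [-121.0, 19.0, 13.0]), (344, [-121.0, -25.0, 13.0]), (352, [-121.0, -31.0, 18.0]), (356, [-122.0, -33.0, 21.0]), (360, [-122.0, -36.0, 24.0]), (364, [-121.0, -40.0, 15.0])]
235 [(262, [-128.0, 35.0, 10.0]), (266, [-128.0, 33.0, 7.0]), (270, [-128.0, 28.0, 22.0]), (274, [-128.0, 25.0, 19.0]), (284, [-128.0, 19.0, 13.0]), (344, [-128.0, -25.0, 13.0]), (352, [-129.0, -31.0, 18.0]), (356, [-129.0, -33.0, 21.0]), (360, [-129.0, -36.0, 23.0]), (364, [-129.0, -40.0, 16.0])]
150 [(234, [
[... 229 characters left out ...]
-41.0, 19.0]), (375, [-73.0, -44.0, 46.0]), (380, [-75.0, -46.0, 55.0])]
170 [(234, [-88.0, 48.0, 53.0]), (238, [-85.0, 48.0, 41.0]), (244, [-81.0, 47.0, 23.0]), (256, [-79.0, 40.0, 14.0]), (272, [-77.0, 29.0, 2.0]), (278, [-77.0, 25.0, 0.0]), (345, [-78.0, -28.0, 3.0]), (350, [-79.0, -31.0, 7.0]), (365, [-81.0, -41.0, 17.0]), (375, [-86.0, -44.0, 43.0]), (380, [-88.0, -46.0, 53.0])]
180 [(234, [-94.0, 48.0, 52.0]), (238, [-92.0, 48.0, 41.0]), (244, [-89.0, 47.0, 23.0]), (256, [-87.0, 40.0, 12.0]), (272, [-85.0, 29.0, 1.0]), (278, [-85.0, 24.0, 1.0]), (345, [-86.0, -27.0, 3.0]), (350, [-86.0, -31.0, 7.0]), (365, [-88.0, -41.0, 17.0]), (375, [-93.0, -44.0, 42.0]), (380, [-95.0, -46.0, 54.0])]
```

```bash
python3 - <<'E'
from h import *
o,p,Q=cur();Rt=trayR(.42)
for d in([0,4.5,0],[0,4.5,-9],[0,4.5,-12],[10,0,0],[0,0,10]): print(d,(Q.T@Rt@d/10).round(2))
E
```

```text
[0, 4.5, 0] [ 0.   -0.   -0.45]
[0, 4.5, -9] [ 0.25  0.86 -0.45]
[0, 4.5, -12] [ 0.34  1.15 -0.45]
[10, 0, 0] [-0.96  0.28 -0.01]
[0, 0, 10] [-0.28 -0.96  0.  ]
```

```bash
python3 -m jog '[[0,[0,0,-0.45],[0,0,0]],[0,[0.25,0.85,-0.45],[0,0,0]],[0,[0.25,0.85,-0.45],[0,0,0]],[0,[0.25,0.85,-0.45],[0,0,0]]]'; python3 - <<'E'
from h import *
tiptray(); im=shot('wrist','w17.png');W,T=side_profile(im)
for vv in(200,215,230): print(vv,[(uu,T[vv,uu].round(0).tolist()) for uu in(262,266,270,274,284,310,344,352,356,360,364)])
for vv in(150,170,): print(vv,[(uu,T[vv,uu].round(0).tolist()) for uu in(238,244,256,272,278,345,350,365,375,380)])
E
```

```text
t: 23.2
ee_pos: [501.5, 329.5, 143.9]
orientation: [-0.579, 2.008, -2.076]
ft_force: [-0.7, -1.0, -1.6]
width: 13.5
tip in tray [-85.8   2.6   0.5] rot [ 0.     0.025 -0.006] F [-0.3 -0.6 -1.9]
200 [(262, [-103.0, 39.0, 13.0]), (266, [-102.0, 37.0, 10.0]), (270, [-103.0, 33.0, 15.0]), (274, [-103.0, 31.0, 11.0]), (284, [-102.0, 24.0, 5.0]), (310, [-102.0, 5.0, 5.0]), (344, [-102.0, -21.0, 4.0]), (352, [-103.0, -26.0, 10.0]), (356, [-103.0, -29.0, 12.0]), (360, [-103.0, -31.0, 14.0]), (364, [-103.0, -35.0, 10.0])]
215 [(262, [-114.0, 39.0, 13.0]), (266, [-113.0, 37.0, 9.0]), (270, [-114.0, 33.0, 14.0]), (274, [-114.0, 30.0, 12.0]), (284, [-113.0, 24.0, 5.0]), (310, [-113.0, 5.0, 5.0]), (344, [-113.0, -20.0, 5.0]), (352, [-114.0, -26.0, 9.0]), (356, [-114.0, -28.0, 12.0]), (360, [-114.0, -31.0, 15.0]), (364, [-114.0, -34.0, 11.0])]
230 [(262, [-124.0, 39.0, 11.0]), (266, [-124.0, 36.0, 10.0]), (270, [-125.0, 33.0, 14.0]), (274, [-124.0, 30.0, 12.0]), (284, [-124.0, 24.0, 6.0]), (310, [-124.0, 5.0, 4.0]), (344, [-124.0, -20.0, 5.0]), (352, [-125.0, -26.0, 10.0]), (356, [-125.0, -28.0, 12.0]), (360, [-125.0, -31.0, 16.0]), (364, [-125.0, -34.0, 11.0])]
150 [(238, [-76.0, 49.0, 53.0]), (244, [-72.0, 48.0, 39.0]), (256, [-66.0, 44.0, 16.0]), (272, [-64.0, 33.0, 5.0]), (278, [-63.0, 29.0, 2.0]), (345, [-63.0, -22.0, 0.0]), (350, [-63.0, -26.0, 3.0]), (365, [-66.0, -36.0, 13.0]), (375, [-68.0, -42.0, 20.0]), (380, [-70.0, -44.0, 30.0])]
170 [(238, [-89.0, 49.0, 54.0]), (244, [-87.0, 47.0, 41.0]), (256, [-81.0, 43.0, 16.0]), (272, [-79.0, 33.0, 6.0]), (278, [-78.0, 29.0, 1.0]), (345, [-78.0, -22.0, 0.0]), (350, [-79.0, -26.0, 3.0]), (365, [-81.0, -36.0, 12.0]), (375, [-82.0, -42.0, 18.0]), (380, [-83.0, -45.0, 22.0])]
```

```bash
python3 -m jog '[[0,[0.05,0.2,-0.05],[0,0,0]],[0,[0.08,0.3,-0.05],[0,0,0]],[0,[0.08,0.3,-0.05],[0,0,0]]]'; python3 - <<'E'
from h import *
tiptray()
E
```

```text
t: 23.55
ee_pos: [501.2, 330.0, 142.3]
orientation: [-0.576, 2.008, -2.075]
ft_force: [-1.0, -0.4, 4.1]
width: 13.8
tip in tray [-85.1   3.1  -0.8] rot [ 0.     0.023 -0.006] F [-2.6  0.   3.3]
```

```bash
python3 -m jog '[[0,[-1,0.3,0],[0,0,0]],[0,[-2.4,0.7,0],[0,0,0]],[0,[-3.8,1.1,0],[0,0,0]],[0,[-4.8,1.4,0],[0,0,0]],[0,[-4.8,1.4,0],[0,0,0]]]'; python3 - <<'E'
from h import *
tiptray();  shot('wrist','w18.png')
E
```

```text
t: 24.05
ee_pos: [545.1, 349.5, 120.6]
orientation: [-0.573, 2.009, -2.073]
ft_force: [3.6, 1.5, 1.1]
width: 14.0
tip in tray [-32.2   2.9  -0.9] rot [ 0.001  0.02  -0.006] F [ 3.1 -0.1  2.6]
```

```bash
python3 -m jog '[[0,[-0.8,0.23,0],[0,0,0]],[0,[-1.6,0.46,0],[0,0,0]],[0,[-2.1,0.6,0],[0,0,0]],[0,[-2.1,0.6,0],[0,0,0]]]'; python3 - <<'E'
from h import *
tiptray();  shot('wrist','w19.png')
E
```

```text
t: 24.5
ee_pos: [561.7, 356.9, 112.4]
orientation: [-0.576, 2.009, -2.074]
ft_force: [1.0, 1.9, 5.6]
width: 13.8
tip in tray [-12.4   2.8  -1.1] rot [ 0.001  0.023 -0.006] F [-0.7  1.3  5.8]
```

```bash
python3 -m jog '[[0,[-0.5,0.15,0],[0,0,0]],[0,[-1.0,0.3,0],[0,0,0]],[0,[-1.2,0.35,0],[0,0,0]],[0,[-1.2,0.35,0],[0,0,0]]]'; python3 - <<'E'
from h import *
tiptray();  shot('wrist','w20.png')
E
```

```text
t: 24.95
ee_pos: [571.4, 361.4, 107.7]
orientation: [-0.577, 2.009, -2.075]
ft_force: [-1.1, 0.0, 8.8]
width: 14.0
tip in tray [-0.8  2.8 -1.1] rot [ 0.001  0.024 -0.006] F [-4.5  0.5  7.6]
```

```bash
cat >> h.py <<'E'
def balls_in_scoop(im,pix):
    W=wcloud(im);S,o=scoop_now()
    cam=im['pose'][:3,3]
    for u,v in pix:
        w=np.nanmedian(W[v-2:v+3,u-2:u+3].reshape(-1,3),0); d=(w-cam)/np.linalg.norm(w-cam); ctr=w+d*10
        print((u,v),'scoop',((ctr-o)@S).round(1),'tray',intray(ctr,.42).round(1))
E
python3 - <<'E'
from h import *
balls_in_scoop(load('w20.png'),[(285,183),(315,182),(343,183),(298,207),(329,207)])
E
```

```text
(285, 183) scoop [10.1 19.8 14.8] tray [-6.2 22.6 13.9]
(315, 182) scoop [11.5 -1.7 12.8] tray [-5.   1.1 11.9]
(343, 183) scoop [ 10.6 -21.6  13.7] tray [ -6.  -18.8  12.7]
(298, 207) scoop [-6.8 10.4 12.7] tray [-23.2  13.3  12.2]
(329, 207) scoop [ -6.8 -11.8  12.8] tray [-23.3  -8.8  12.2]
```

```bash
python3 - <<'E'
from h import *
c=corner(.42);Rt=trayR(.42)
for ph,dx,dz in((.1,1,.5),(.2,2,1.5),(.3,4,2),(.4,5,3),(.5,6,5),(.6,7,8),(.7,7,12),(.77,7,16)):
    S=trayR(.42-ph); heel=c+Rt@np.array([-58.8+dx,2.8,-1+dz]); tip=heel+S@[58,0,0]; print(ph,((tip-c)@Rt).round(0),end=' ');toscoop(S,tip)
E
```

```text
0.1 [-0.  3.  5.] tcp [565. 358. 109.] shift cm [0.78 0.02 0.04] turn [-0.001 -0.006  0.123]
0.2 [ 0.  3. 12.] tcp [560. 356. 110.] shift cm [ 1.34 -0.05  0.04] turn [-0.002 -0.005  0.223]
0.3 [ 1.  3. 18.] tcp [555. 354. 110.] shift cm [1.82 0.03 0.05] turn [-0.002 -0.005  0.323]
0.4 [-0.  3. 25.] tcp [550. 351. 110.] shift cm [2.37 0.11 0.05] turn [-0.002 -0.005  0.423]
0.5 [-2.  3. 32.] tcp [545. 349. 110.] shift cm [2.88 0.15 0.05] turn [-0.002 -0.005  0.523]
0.6 [-4.  3. 40.] tcp [541. 347. 111.] shift cm [3.33 0.17 0.05] turn [-0.003 -0.005  0.623]
0.7 [-7.  3. 48.] tcp [537. 345. 112.] shift cm [3.83 0.12 0.06] turn [-0.003 -0.005  0.723]
0.77 [-10.   3.  55.] tcp [534. 344. 113.] shift cm [4.12 0.   0.06] turn [-0.003 -0.005  0.793]
```

```bash
python3 -m jog '[[0,[0.6,0,0],[0,0,0.08]],[0,[1,0,0],[0,0,0.16]],[0,[1.4,0,0],[0,0,0.24]],[0,[1.8,0,0],[0,0,0.32]],[0,[2.1,0.07,0],[0,0,0.38]],[0,[2.4,0.1,0],[0,0,0.43]],[0,[2.4,0.1,0],[0,0,0.43]],[0,[2.4,0.1,0],[0,0,0.43]]]'; python3 - <<'E'
from h import *
tiptray();  shot('wrist','w21.png')
E
```

```text
t: 25.8
ee_pos: [548.6, 350.8, 108.7]
orientation: [-0.128, 1.924, -1.815]
ft_force: [0.0, -1.8, 0.2]
width: 13.8
tip in tray [-1.1  2.4 23.1] rot [-0.001 -0.403 -0.006] F [-0.7 -1.6 -0.1]
```

```bash
python3 - <<'E'
from h import *
c=corner(.42);Rt=trayR(.42)
for ph,x,z in((.5,1,27),(.6,3,32),(.7,5,37),(.8,6,42),(.85,5,60)):
    S=trayR(.42-ph); tip=c+Rt@np.array([x,2.4,z]); hl=tip+S@[-58,0,0]; print(ph,((hl-c)@Rt).round(0),end=' ');toscoop(S,tip)
E
```

```text
0.5 [-50.   2.  -1.] tcp [546. 349. 105.] shift cm [0.41 0.29 0.05] turn [-0.004 -0.004  0.097]
0.6 [-45.   2.  -1.] tcp [544. 348. 101.] shift cm [0.72 0.6  0.05] turn [-0.004 -0.004  0.197]
0.7 [-39.   2.  -0.] tcp [543. 348.  96.] shift cm [0.96 0.98 0.05] turn [-0.005 -0.004  0.297]
0.8 [-34.   2.   0.] tcp [542. 347.  92.] shift cm [1.21 1.37 0.05] turn [-0.005 -0.003  0.397]
0.85 [-33.   2.  16.] tcp [546. 349. 104.] shift cm [0.42 0.31 0.05] turn [-0.005 -0.003  0.447]
```

```bash
python3 -m jog '[[0,[0.4,0.1,0],[0,0,0.1]],[0,[0.7,0.3,0],[0,0,0.2]],[0,[0.9,0.6,0],[0,0,0.3]],[0,[1.1,0.9,0],[0,0,0.4]],[0,[1.1,0.9,0],[0,0,0.4]]]'; python3 - <<'E'
from h import *
tiptray();  shot('wrist','w22.png')
E
```

```text
t: 26.35
ee_pos: [587.1, 283.3, 122.4]
orientation: [0.028, 1.613, -1.622]
ft_force: [-8.2, 21.2, 3.0]
width: 36.2
tip in tray [  6.8 -71.7  67.4] rot [-0.188 -0.714  0.119] F [-0.1 22.7  3.2]
```

Something went wrong: the TCP moved 70 mm sideways and the scoop has turned in the jaws. It holds two balls at (210,231) and (236,230). I'm checking the state before moving again.

```bash
python3 - <<'E'
from h import *
o,p,Q=cur();print(o); print(Q.round(3))
im=shot('side','sd22.png');c=im['color'][:,:,::-1]; cv2.imwrite('pics/sd22c.png',cv2.resize(c[80:240,180:350],None,fx=4,fy=4))
im=shot('scene','sc22.png');c=im['color'][:,:,::-1]; cv2.imwrite('pics/sc22c.png',cv2.resize(c[150:350,80:340],None,fx=3,fy=3))
E
```

```text
{'t': 26.4, 'qpos': array([ 0.48399579,  0.39874511,  2.07343577, -1.05374631,  0.1315053 ,
        2.45558155]), 'qvel': array([ 0.03056398, -0.0010267 , -0.04082946,  0.42817111,  0.07710861,
       -0.13216211]), 'joint_torque': array([ -1.41677957, -37.15875864, -17.11605012,   0.50429374,
         1.45427808,  -0.3859024 ]), 'ee_pos': array([589.24372748, 279.22677738, 123.72228109]), 'orientation': array([ 0.02481214,  1.60106945, -1.62475572]), 'ft_force': array([-3.1246475 ,  4.38038255,  8.4480961 ]), 'moment': array([1.5700674 , 0.35557255, 0.8473242 ]), 'width': 33.95700444973949}
[[-0.652  0.553  0.519]
 [-0.527  0.162 -0.834]
 [-0.545 -0.818  0.186]]
```

J5 hit its 0.11 lower limit because the tool tilted too far outward, and the arm went through a wrist singularity. The fingertips are well above the tray at z≈150. I'll release the scoop into the tray, back off, and regrasp at an angle that keeps the tool nearer vertical.

```bash
python3 -m jog '[[1,[0,0,0],[0,0,0]],[1,[0,0,0],[0,0,0]]]'; python3 - <<'E'
from h import *
o,p,Q=cur();print(p,o['qpos'].round(3),o['qvel'].round(2))
shot('wrist','w23.png')
E
```

```text
t: 26.7
ee_pos: [587.9, 278.8, 122.3]
orientation: [0.032, 1.612, -1.635]
ft_force: [-0.4, -0.1, 1.0]
width: 44.1
[587.91195204 278.84874675 122.28355137] [ 0.487  0.4    2.072 -1.029  0.139  2.448] [-0.   -0.    0.01  0.   -0.    0.  ]
```

```bash
python3 - <<'E'
from h import *
o,p,Q=cur();print((Q.T@[0,0,6]).round(2))
E
python3 -m jog '[[0.8,[-1.1,-1.6,0.4],[0,0,-0.1]]]'; python3 - <<'E'
from h import *
o,p,Q=cur();print(p,Q.round(3),o['qpos'].round(3),o['qvel'].round(2))
shot('wrist','w24.png')
E
```

```text
[-3.25 -4.93  1.08]
t: 26.85
ee_pos: [592.1, 271.8, 129.5]
orientation: [0.016, 1.602, -1.682]
ft_force: [0.7, -0.3, 1.5]
width: 56.3
[592.14426001 271.77968705 129.54830199] [[-0.683  0.537  0.495]
 [-0.521  0.117 -0.846]
 [-0.512 -0.836  0.199]] [ 0.49   0.388  2.045 -0.809  0.208  2.229] [ 0.03 -0.14 -0.35  2.4   0.73 -2.38]
```

```bash
python3 - <<'E'
from h import *
o,p,Q=cur();yb=np.array([-np.sin(A),np.cos(A),0]);print((Q.T@(np.array([0,0,3])+yb*.5)).round(2), (Q.T@(np.array([0,0,9])+yb*1)).round(2))
E
```

```text
[-1.64 -2.56  0.11] [-4.82 -7.62  0.81]
```

```bash
python3 -m jog '[[0.8,[-1.6,-2.5,0.1],[0,0,-0.05]],[0.8,[-3.2,-5.1,0.4],[0,0,-0.1]],[0.8,[-4.8,-7.6,0.8],[0,0,-0.15]],[0.8,[-4.8,-7.6,0.8],[0,0,-0.15]]]'; python3 - <<'E'
from h import *
o,p,Q=cur();print(p,Q.round(3),o['qpos'].round(3),o['qvel'].round(2))
shot('wrist','w25.png')
E
```

```text
t: 27.3
ee_pos: [593.7, 284.5, 228.0]
orientation: [-0.09, 1.635, -1.787]
ft_force: [0.5, -0.3, 0.6]
width: 70.2
[593.66838809 284.47935518 228.00258416] [[-0.751  0.441  0.492]
 [-0.529  0.045 -0.847]
 [-0.396 -0.897  0.199]] [ 0.523  0.265  1.862 -0.319  0.615  1.749] [-0.01  0.04  0.11 -0.06 -0.1   0.06]
```

```bash
python3 - <<'E'
from h import *
delta([520,335,290],frame([0,0,-1],[np.sin(A),-np.cos(A),0]))
E
```

```text
shift cm [ 0.09 -8.79 -6.62] turn [-0.177  0.142 -0.42 ]
```

```bash
python3 -m jog '[[0.8,[0,-4,-2],[0,0,-0.1]],[0.8,[0,-8.8,-6.6],[-0.18,0.14,-0.42]],[0.8,[0,-8.8,-6.6],[-0.18,0.14,-0.42]],[0.8,[0,-8.8,-6.6],[-0.18,0.14,-0.42]],[0.8,[0,-8.8,-6.6],[-0.18,0.14,-0.42]],[0.8,[0,-8.8,-6.6],[-0.18,0.14,-0.42]]]'; python3 - <<'E'
from h import *
o,p,Q=cur();print(p,Q.round(3),o['qpos'].round(3))
im=shot('wrist','w26.png');c=im['color'][:,:,::-1]; cv2.imwrite('pics/w26c.png',cv2.resize(c[60:300,200:420],None,fx=3,fy=2.5))
im=shot('scene','sc26.png');c=im['color'][:,:,::-1]; cv2.imwrite('pics/sc26c.png',cv2.resize(c[220:340,130:290],None,fx=4,fy=4))
E
```

```text
t: 27.95
ee_pos: [518.4, 332.8, 285.1]
orientation: [-0.439, 1.988, -1.991]
ft_force: [-1.0, -0.3, -0.9]
width: 70.3
[518.42220737 332.76514281 285.10601523] [[-0.911 -0.008  0.413]
 [-0.413 -0.004 -0.911]
 [ 0.009 -1.     0.   ]] [5.510e-01 3.250e-01 1.551e+00 1.000e-03 1.275e+00 1.695e+00]
```

```bash
python3 - <<'E'
from h import *
im=load('w26.png');W=wcloud(im);T=intray(W,.42);C=im['color'].astype(int);v,u=np.mgrid[:480,:640]
m=(C.max(-1)<75)&(u>312)&(u<385)&(v>140)&(v<200)&(T[...,2]>5)
P=W[m]
c=P.mean(0);d=np.linalg.svd(P-c)[2][0];d*=np.sign(d[2]); t=(P-c)@d
print(m.sum(),c,d,'ends',np.percentile(t,[1,99])); 
for a,b in((0,15),(15,35),(35,65),(65,95),(95,115),(115,200)):
    q=P[(P[:,2]>a+20)&(P[:,2]<=b+20)]
    if len(q)>4: print(a+20,b+20,len(q),q.mean(0).round(1))
e=P[(t>np.percentile(t,85))];print('end',e.mean(0),e.max(0))
f=(T[...,0]>-190)&(T[...,0]<-110)&(abs(T[...,1])<20)&(abs(T[...,2])<12)
print('tray tilt check',np.polyfit(T[f][:,0],T[f][:,2],1))
balls_in_scoop(im,[(320,130),(308,143)])
E
```

```text
1161 [574.85440968 325.05463843 145.42950133] [-0.06725663 -0.37432411  0.92485567] ends [-81.52001203  38.30627647]
55 85 86 [580.6 347.4  76.2]
85 115 170 [577.5 343.7  99.8]
115 135 140 [576.2 335.1 124.7]
135 220 763 [573.4 316.5 167.5]
end [571.38447756 305.64509118 177.72945991] [578.93827663 315.81426382 181.64274446]
tray tilt check [2.82427414e-04 5.48399873e-01]
(320, 130) scoop [ 103.4   -9.  -129.2] tray [-19.1  -8.6  27.4]
(308, 143) scoop [  88.8    4.7 -132.5] tray [-33.4   5.   22.5]
```

```bash
python3 - <<'E'
from h import *
im=load('w26.png');W=wcloud(im);T=intray(W,.42);C=im['color']
poly=lambda pts:(np.array(pts)/[3,2.5]+[200,60])
def reg(pts):
    m=np.zeros((480,640),np.uint8);cv2.fillPoly(m,[poly(pts).astype(np.int32)],1);return m>0
def plane(m):
    P=W[m];P=P[np.isfinite(P[:,0])];c=np.median(P,0);P=P[np.linalg.norm(P-c,axis=1)<40];c=P.mean(0);s=np.linalg.svd(P-c);n=s[2][2];n*=np.sign(n[2]);print(len(P),'c',c.round(1),'n',n.round(3),'res',s[1]/np.sqrt(len(P)));return c,n
fl=reg([(300,140),(350,150),(320,185),(265,185)])
c,n=plane(fl)
print(intray(c,.42), n@trayR(.42))
wr=reg([(345,120),(395,158),(380,160),(345,135)]); 
c2,n2=plane(reg([(340,122),(350,118),(405,165),(395,168)]))
for p in [(313,128),(245,185),(300,270),(412,178),(352,215)]:
    q=poly(p).round().astype(int); print(p,q,T[q[1],q[0]].round(1),W[q[1],q[0]].round(1))
E
```

```text
327 c [596.5 382.8  42.2] n [ 0.079 -0.035  0.996] res [7.98902357 4.74151257 0.74805596]
[-11.02476202  11.89857565  21.9979972 ] [-0.35363008 -0.06421139  0.93317879]
109 c [615.5 363.5  49.8] n [-0.665  0.232  0.71 ] res [9.14999383 1.56900372 0.82762805]
(313, 128) [304 111] [ 5.5  9.8 28.3] [613.5 388.2  41.2]
(245, 185) [282 134] [-19.8  35.4  18.5] [578.3 400.3  42.6]
(300, 270) [300 168] [-55.8  14.5   0.4] [550.2 364.7  40.8]
(412, 178) [337 131] [-26.  -27.2  39.3] [606.6 344.4  64.1]
(352, 215) [317 146] [-32.3  -5.4  11.4] [582.  357.3  41.2]
```

```bash
python3 - <<'E'
from h import *
im=load('w26.png');W=wcloud(im);C=im['color'].astype(int);v,u=np.mgrid[:480,:640]
m=(C.max(-1)<75)&(u>312)&(u<385)&(v>140)&(v<200)
for z in(145,155,165,175): q=W[m&(abs(W[...,2]-z)<5)]; print(z,len(q),q.mean(0).round(1))
S=scoopM(1.22,0);M=toolfor(S,back=-.1); g=np.array([572.6,314.2,154])
for h in(60,0): delta(tcp(g-M[:,1]*h,M),M)
E
```

```text
145 84 [574.9 328.  145.7]
155 91 [575.  324.6 155.1]
165 89 [574.6 321.5 165.1]
175 400 [572.2 309.9 176.6]
shift cm [-4.36 12.51  3.98] turn [ 0.044 -0.792 -0.087]
shift cm [-3.99 18.49  4.41] turn [ 0.044 -0.792 -0.087]
```

```bash
python3 -m jog '[[0.8,[-4.4,6,4],[0.044,-0.792,-0.087]],[0.8,[-4.4,12.5,4],[0.044,-0.792,-0.087]],[0.8,[-4.4,12.5,4],[0.044,-0.792,-0.087]],[0.8,[-4.4,12.5,4],[0.044,-0.792,-0.087]],[0.8,[-4.4,12.5,4],[0.044,-0.792,-0.087]],[0.8,[-4.4,12.5,4],[0.044,-0.792,-0.087]],[0.8,[-4.4,12.5,4],[0.044,-0.792,-0.087]],[0.8,[-4.4,12.5,4],[0.044,-0.792,-0.087]]]'; python3 - <<'E'
from h import *
S=scoopM(1.22,0);M=toolfor(S,back=-.1); g=np.array([572.6,314.2,154])
delta(tcp(g,M),M)
im=shot('wrist','w27.png'); W=wcloud(im); o,p,Q=cur();D=(W-p)@Q; C=im['color'].astype(int);v,u=np.mgrid[:480,:640]
m=(C.max(-1)<75)&(u>290)&(u<340)&(v>150)&(v<300)&(W[...,2]>150)&(W[...,2]<185)
print(m.sum(),D[m].mean(0).round(1), W[m].mean(0), np.percentile(D[m],[2,98],axis=0).round(1)); print(o['qpos'])
E
```

```text
t: 28.85
ee_pos: [573.7, 316.2, 162.2]
orientation: [-1.107, 1.43, -1.531]
ft_force: [-0.7, 0.4, 0.0]
width: 70.1
shift cm [ 0.16  6.18 -0.03] turn [-0.    -0.    -0.003]
1364 [-2.4 -7.8  0.1] [575.04026348 319.13418163 169.83095368] [[-12.3 -18.3  -6.6]
 [ 10.1  10.1   6.9]]
[ 0.51816581  0.53554817  1.51968354 -0.06841638  1.16136889  0.89870348]
```

```bash
python3 -m jog '[[0.8,[0.1,3,0],[0,0,0]],[0.6,[0.15,5,0],[0,0,0]],[0.6,[0.15,6.2,0],[0,0,0]],[0.6,[0.15,6.2,0],[0,0,0]],[0,[0.15,6.2,0],[0,0,0]],[0,[0.15,6.2,0],[0,0,0]],[0,[0.15,6.2,0],[0,0,0]],[0,[0.15,6.2,0],[0,0,0]]]';python3 -m jog '[[0,[0,0,0],[0,0,0]],[0,[0,0,0],[0,0,0]],[0,[0,0,0],[0,0,0]],[0,[0,0,0],[0,0,0]]]'; python3 - <<'E'
from h import *
o,p,Q=cur();print(p,o['ft_force'],o['moment'],o['width'])
shot('wrist','w28.png')
E
```

```text
t: 29.7
ee_pos: [572.1, 309.6, 101.5]
orientation: [-1.106, 1.43, -1.53]
ft_force: [0.1, -0.2, 0.1]
width: 24.5
t: 30.1
ee_pos: [571.2, 309.2, 101.1]
orientation: [-1.109, 1.43, -1.53]
ft_force: [-4.3, -0.9, 4.7]
width: 14.1
[571.24251788 309.21819529 101.05545377] [-4.25738668 -0.90996187  4.70325589] [-0.0070248   0.95116217  0.24506335] 14.081830568901994
```

```bash
python3 -m jog '[[0,[0,-0.5,0],[0,0,0.05]],[0,[0,-1.5,0],[0,0,0.1]],[0,[0,-3,0],[0,0,0.15]],[0,[0,-5,0],[0,0,0.2]],[0,[0,-7.5,0],[0,0,0.25]],[0,[0,-10,0],[0,0,0.25]],[0,[0,-11,0],[0,0,0.25]],[0,[0,-11,0],[0,0,0.25]]]'; python3 - <<'E'
from h import *
o,p,Q=cur();print(p,o['qpos'],o['ft_force'],o['moment'],o['width'])
shot('wrist','w29.png')
E
```

```text
t: 30.95
ee_pos: [576.5, 319.7, 211.6]
orientation: [-0.888, 1.505, -1.352]
ft_force: [-0.4, -0.3, -2.1]
width: 13.7
[576.54059199 319.74611165 211.57745902] [0.43229717 0.39781548 1.62745132 0.12796553 1.00890389 0.71959667] [-0.42188214 -0.25855356 -2.06478449] [-0.28192944  0.19092547  0.04643413] 13.666768513114377
```

Two balls ride in the scoop. Now I'll fit the scoop's pose in the hand.

```bash
cat >> h.py <<'E'
def fit_scoop(fn,fl,lw,rw,Q=None,p=None,save=True):
    """polys in pixels: floor, left wing(+y), right wing; fits scoop axes in tool frame"""
    im=load(fn);W=wcloud(im);o,p0,Q0=cur();D=(W-p0)@Q0
    def pl(pts):
        m=np.zeros((480,640),np.uint8);cv2.fillPoly(m,[np.array(pts,np.int32)],1);P=D[m>0];P=P[np.isfinite(P[:,0])];c=np.median(P,0);P=P[np.linalg.norm(P-c,axis=1)<40]
        c=P.mean(0);s=np.linalg.svd(P-c);n=s[2][2];n*=-np.sign(n[1]);return c,n,P,s[1][2]/np.sqrt(len(P))
    cf,nf,Pf,rf=pl(fl);cl,nl,Pl,rl=pl(lw);cr,nr,Pr,rr=pl(rw)
    print('res',rf,rl,rr,'floor-wing angles',np.arccos(nf@nl).round(3),np.arccos(nf@nr).round(3))
    y=nr-nl; z=nf; y-=z*(y@z);y/=np.linalg.norm(y); x=np.cross(y,z); S=np.stack([x,y,z],1)
    front=max(np.percentile(Pl@x,98),np.percentile(Pr@x,98)); 
    return S,cf,cl,cr,Pf,Pl,Pr
E
python3 - <<'E'
from h import *
S,cf,cl,cr,Pf,Pl,Pr=fit_scoop('w29.png',[(284,112),(344,112),(344,138),(286,138)],[(265,121),(276,121),(276,172),(265,172)],[(354,121),(364,121),(364,172),(354,172)])
print(S.round(3)); print('back angle',np.arctan2(S[1,0],-S[1,2]))
for n,P in(('f',Pf),('l',Pl),('r',Pr)): print(n,np.percentile(P@S,[2,50,98],axis=0).round(1))
W=wcloud(load('w29.png'));o,p,Q=cur();D=((W-p)@Q)@S
for u,v in((282,106),(315,106),(346,106),(315,120),(264,119),(364,119),(263,178),(367,178),(290,179),(345,179)): print((u,v),np.nanmedian(D[v-1:v+2,u-1:u+2].reshape(-1,3),0).round(1))
E
```

```text
res 0.717382259383627 0.5430829994991798 1.032306123810235 floor-wing angles 0.812 0.874
[[-0.994 -0.002  0.114]
 [-0.114  0.    -0.994]
 [ 0.002 -1.    -0.   ]]
back angle -0.11391118221530579
f [[ 68.9 -20.5 -60. ]
 [ 77.6  -1.4 -58.4]
 [ 86.2  16.9 -57. ]]
l [[ 47.7  23.2 -55.9]
 [ 64.1  26.6 -51.9]
 [ 80.2  30.  -48.3]]
r [[ 48.  -33.4 -54.7]
 [ 64.4 -30.3 -50.9]
 [ 80.5 -27.  -47. ]]
(282, 106) [ 90.3  19.4 -58.5]
(315, 106) [ 90.1  -2.  -58. ]
(346, 106) [ 90.4 -22.1 -58.1]
(315, 120) [ 80.8  -2.  -58.8]
(264, 119) [ 82.2  29.9 -48.2]
(364, 119) [ 82.4 -32.7 -48.6]
(263, 178) [  19.9   48.4 -171.4]
(367, 178) [  21.2  -53.2 -165.6]
(290, 179) [ 45.8  13.8 -36.5]
(345, 179) [ 45.8 -20.3 -35.4]
```

```bash
cat >> h.py <<'E'
def setgrasp(S,org): np.savez('grasp.npz',Rts=S,pts=S@np.array(org,float))
def dish(im,cl):
    W=cl(im); m=(W[...,0]>345)&(W[...,0]<478)&(W[...,1]>-80)&(W[...,1]<140)&(W[...,2]>36)&(W[...,2]<46)
    P=W[m][:,:2]
    from scipy.optimize import least_squares
    r=least_squares(lambda q:np.hypot(P[:,0]-q[0],P[:,1]-q[1])-53.5,[410,25],loss='soft_l1'); print('dish',len(P),r.x.round(1),'res',np.abs(r.fun).mean().round(2)); return r.x
E
python3 - <<'E'
from h import *
S=np.array([[-.9935,0,.1139],[-.1139,0,-.9935],[0,-1,0]]); setgrasp(S,[74.3,-1.5,-61])
for fn in('side0.png','sd22.png','sd7.png'): dish(load(fn),cloud)
dish(load('sc26.png'),cloud); dish(load('scene0.png'),cloud)
dish(shot('side','sd29.png'),cloud)
Sn,o=scoop_now(); print(o,R.from_matrix(Sn).as_euler('ZYX'))
E
```

```text
dish 152 [407.2  20.1] res 2.26
dish 156 [407.2  20. ] res 2.29
dish 160 [406.8  20. ] res 2.2
dish 88 [406.4  26.6] res 2.09
dish 93 [406.5  27.1] res 2.04
dish 149 [407.   20.5] res 2.18
[606.31565172 401.07405927 169.64732508] [ 1.22090778e+00 -2.65920744e-01  1.22084560e-03]
```

```bash
python3 - <<'E'
from h import *
d=np.array([407,23]); x=np.array([np.cos(1.2),np.sin(1.2)])
t=d-30*x
toscoop(scoopM(1.2,-.3),[t[0],t[1],140])
E
```

```text
tcp [ 357. -102.  172.] shift cm [47.02 -3.4  -6.06] turn [0.005 0.021 0.034]
```

```bash
python3 -m jog '[[0,[0.5,-1,0],[0,0,0.03]],[0,[1.5,-2,-0.2],[0,0,0.03]],[0,[3.5,-3,-0.4],[0,0,0.03]],[0,[6.5,-3.4,-0.8],[0,0,0.03]],[0,[10,-3.4,-1.3],[0,0,0.03]],[0,[13.5,-3.4,-1.7],[0,0.01,0.03]],[0,[17,-3.4,-2.2],[0,0.01,0.03]],[0,[20.5,-3.4,-2.6],[0,0.02,0.03]]]'; python3 -m jog '[[0,[3.5,0,-0.4],[0,0,0]],[0,[7,0,-0.9],[0,0,0]],[0,[10.5,0,-1.3],[0,0,0]],[0,[14,0,-1.8],[0,0,0]],[0,[17.5,0,-2.2],[0,0,0]],[0,[21,0,-2.7],[0,0,0]],[0,[23.5,0,-3],[0,0,0]],[0,[25,0,-3.2],[0,0,0]]]'; python3 - <<'E'
from h import *
d=np.array([407,23]); x=np.array([np.cos(1.2),np.sin(1.2)])
t=d-30*x
toscoop(scoopM(1.2,-.3),[t[0],t[1],140]); o=cur()[0];print(o['qpos'],o['width'])
shot('wrist','w30.png')
E
```

```text
t: 31.85
ee_pos: [478.1, 131.6, 211.8]
orientation: [-0.856, 1.53, -1.344]
ft_force: [-0.3, -0.3, -1.5]
width: 13.7
t: 32.65
ee_pos: [359.2, -85.8, 166.6]
orientation: [-0.854, 1.531, -1.344]
ft_force: [0.4, 0.6, -1.9]
width: 13.6
tcp [ 357. -102.  172.] shift cm [ 1.44 -0.78  0.36] turn [ 0.005 -0.001  0.004]
[-0.43491397  0.08197611  2.18721737  0.23191089  0.90262243 -0.2102635 ] 13.582390714501283
```

```bash
python3 - <<'E'
from h import *
d=dish(load('w30.png'),wcloud)
x=np.array([np.cos(1.2),np.sin(1.2)]); d=np.array([407,23]); t=d-28*x
for pit,z in((-.3,85),(-.15,70),(0,55),(.1,52),(.25,52),(.45,55)): toscoop(scoopM(1.2,pit),[t[0],t[1],z])
E
```

```text
dish 1400 [408.2  20.7] res 1.65
tcp [ 358. -100.  117.] shift cm [2.15 4.66 0.41] turn [ 0.006 -0.001  0.004]
tcp [360. -94. 117.] shift cm [1.57 4.74 0.41] turn [ 0.006 -0.001 -0.146]
tcp [363. -87. 116.] shift cm [0.79 4.97 0.41] turn [ 0.006 -0.    -0.296]
tcp [365. -81. 122.] shift cm [0.04 4.52 0.41] turn [ 0.006  0.    -0.396]
tcp [369. -70. 133.] shift cm [-1.29  3.57  0.4 ] turn [ 0.006  0.001 -0.546]
tcp [376. -54. 149.] shift cm [-3.31  2.34  0.4 ] turn [ 0.006  0.001 -0.746]
```

```bash
python3 -m jog '[[0,[2,2.5,0.4],[0,0,0]],[0,[2.1,4.6,0.4],[0,0,0]],[0,[1.6,4.7,0.4],[0,0,-0.14]],[0,[0.9,4.9,0.4],[0,0,-0.27]],[0,[0.5,4.7,0.4],[0,0,-0.34]],[0,[0.1,4.5,0.4],[0,0,-0.4]],[0,[-0.1,4.4,0.4],[0,0,-0.42]],[0,[-0.1,4.4,0.4],[0,0,-0.42]]]'; python3 - <<'E'
from h import *
Sn,o=scoop_now(); print(o+Sn@[16,0,0],R.from_matrix(Sn).as_euler('ZYX').round(3))
shot('wrist','w31.png')
E
```

```text
t: 33.5
ee_pos: [368.2, -76.4, 124.0]
orientation: [-1.224, 1.394, -1.636]
ft_force: [-0.4, 0.5, -2.0]
width: 13.9
[ 3.98798755e+02 -1.39823093e-01  5.23545620e+01] [1.204 0.123 0.004]
```

```bash
python3 -m jog '[[0,[-0.3,-0.2,0],[0,0,-0.06]],[0,[-0.6,-0.5,0],[0,0,-0.12]],[0,[-1.2,-0.9,0],[0,0,-0.2]],[0,[-1.2,-0.9,0],[0,0,-0.2]],[0,[-1.2,-0.9,0],[0,0,-0.2]]]'; python3 - <<'E'
from h import *
Sn,o=scoop_now(); print(o+Sn@[16,0,0],R.from_matrix(Sn).as_euler('ZYX').round(3))
shot('wrist','w32.png')
E
```

```text
t: 34.05
ee_pos: [372.4, -64.7, 129.7]
orientation: [-1.399, 1.309, -1.769]
ft_force: [-0.1, 0.2, -1.4]
width: 13.5
[397.37600947  -3.12917715  43.28816526] [1.203 0.321 0.005]
```

Both balls are in the dish, at (300,55) and (321,36). Back to the tray for the other three.

```bash
python3 - <<'E'
from h import *
o,p,Q=cur();print((Q.T@[0,0,14]).round(2))
E
python3 -m jog '[[0,[-1,-3,0],[0,0,0]],[0,[-2.6,-7,0],[0,0,0]],[0,[-4.2,-11,0],[0,0,0]],[0,[-5.4,-12.8,0],[0,0,0]],[0,[-5.4,-12.8,0],[0,0,0]],[0,[-5.4,-12.8,0],[0,0,0]]]'; python3 - <<'E'
from h import *
Sn,o=scoop_now(); print(o+Sn@[16,0,0],cur()[0]['qpos'])
c=corner(.42);Rt=trayR(.42); toscoop(trayR(.45),c+Rt@[-90,2,100])
E
```

```text
[  5.91 -12.69  -0.07]
t: 34.7
ee_pos: [409.6, 30.3, 222.9]
orientation: [-1.4, 1.309, -1.771]
ft_force: [-0.4, 0.5, -2.2]
width: 14.3
[434.61372099  91.67807302 136.39055083] [ 0.31699402  0.22661581  1.91917336 -0.34317804  1.30254135  0.82943725]
tcp [513. 336. 240.] shift cm [-28.51 -15.18  -1.39] turn [-0.369  0.684 -0.119]
```

```bash
python3 -m jog '[[0,[-5,-6,0],[-0.05,0.1,-0.02]],[0,[-10,-12,-0.5],[-0.1,0.22,-0.04]],[0,[-15,-15,-0.7],[-0.2,0.36,-0.06]],[0,[-20,-15,-1],[-0.3,0.5,-0.1]],[0,[-24,-15,-1.2],[-0.34,0.6,-0.11]],[0,[-28,-15,-1.4],[-0.37,0.684,-0.12]],[0,[-28.5,-15.2,-1.4],[-0.37,0.684,-0.12]],[0,[-28.5,-15.2,-1.4],[-0.37,0.684,-0.12]]]';  python3 -m jog '[[0,[0,0,0],[0,0,0]],[0,[0,0,0],[0,0,0]]]'; python3 - <<'E'
from h import *
tiptray(); im=shot('wrist','w33.png'); shot('side','sd33.png'); dish(load('sd33.png'),cloud)
c=corner(.42);Rt=trayR(.42); toscoop(trayR(.45),c+Rt@[-90,2,30])
print(cur()[0]['qpos'])
E
```

```text
t: 35.5
ee_pos: [513.6, 338.0, 235.6]
orientation: [1.026, -1.892, 2.146]
ft_force: [0.1, -0.4, -1.0]
width: 14.0
t: 35.7
ee_pos: [513.7, 335.1, 240.1]
orientation: [1.021, -1.894, 2.148]
ft_force: [0.8, -0.5, -1.2]
width: 13.9
tip in tray [-90.3   0.9 100. ] rot [-0.     0.032 -0.002] F [ 0.9 -0.8 -0.9]
dish 148 [407.1  20.3] res 2.2
tcp [487. 324. 176.] shift cm [-1.04  7.04 -0.06] turn [ 0.    -0.001  0.   ]
[0.52794959 0.68316752 1.19268626 0.0577739  1.82734712 1.67488438]
```

```bash
cat >> h.py <<'E'
def lat(fn,rows_s,rows_t,us=(262,372),zs=None,th=.42):
    im=load(fn);W=wcloud(im);T=intray(W,th); C=im['color'].astype(int)
    S,o=scoop_now(); D=(W-o)@S
    m=np.isfinite(T[...,0])&(D[...,0]>-25)&(D[...,0]<6)&(D[...,2]>-2)&(D[...,2]<16)
    v,u=np.mgrid[:480,:640]; m&=(v<240)
    z=T[m][:,2];y=T[m][:,1]
    print('scoop y',np.percentile(y,[1,99]).round(1),'mid',np.percentile(y,[1,99]).mean().round(2),'floor z',np.median(D[m&(abs(D[...,1])<18)][:,2]).round(1), 'tipx',np.percentile(T[np.isfinite(D[...,0])&(abs(D[...,2])<6)&(abs(D[...,1])<20)&(D[...,0]<26)&(D[...,0]>0)&(v<240)][:,0],99).round(1))
    r=np.isfinite(T[...,0])&(abs(T[...,2]-45)<6)&(abs(abs(T[...,1])-48)<7)&(T[...,0]<-10)&(T[...,0]>-190)&(v<240)
    yy=T[r][:,1]; print('walls inner', np.percentile(yy[yy>0],5).round(1),np.percentile(yy[yy<0],95).round(1),'outer',np.percentile(yy[yy>0],97).round(1),np.percentile(yy[yy<0],3).round(1))
E
python3 - <<'E'
from h import *
lat('w33.png',0,0)
E
```

```text
scoop y [-30.7  34.4] mid 1.84 floor z -0.2 tipx -90.8
walls inner 46.0 -43.4 outer 49.7 -45.6
```

```bash
python3 - <<'E'
from h import *
o,p,Q=cur();Rt=trayR(.42)
for d in([10,0,0],[0,0,-10],[0,0,-97]): print(d,(Q.T@Rt@d/10).round(2))
E
python3 -m jog '[[0,[-0.6,4,0],[0,0,0]],[0,[-1,7,0],[0,0,0]],[0,[-1.3,8.8,0],[0,0,0]],[0,[-1.4,9.6,0],[0,0,0]],[0,[-1.4,9.6,0],[0,0,0]],[0,[-1.4,9.6,0],[0,0,0]]]'; python3 - <<'E'
from h import *
tiptray();shot('wrist','w34.png');lat('w34.png',0,0)
E
```

```text
[10, 0, 0] [-0.99 -0.14 -0.  ]
[0, 0, -10] [-0.14  0.99  0.  ]
[0, 0, -97] [-1.4  9.6  0. ]
t: 36.4
ee_pos: [478.7, 320.9, 153.0]
orientation: [1.02, -1.898, 2.149]
ft_force: [0.3, 0.4, -0.9]
width: 14.0
tip in tray [-88.9   2.5   5.4] rot [ 0.     0.029 -0.   ] F [ 0.7  0.3 -0.6]
scoop y [-129.3   46.7] mid -41.32 floor z 0.7 tipx -78.9
walls inner 46.6 -43.4 outer 48.7 -45.3
```

Now down to contact, then forward along the floor.

```bash
python3 -m jog '[[0,[0,0.3,0],[0,0,0]],[0,[-0.1,0.5,0.05],[0,0,0]],[0,[-0.1,0.5,0.05],[0,0,0]]]'; python3 - <<'E'
from h import *
tiptray();shot('wrist','w34.png')
E
```

```text
t: 36.75
ee_pos: [476.8, 320.0, 148.3]
orientation: [1.021, -1.897, 2.149]
ft_force: [-0.6, 0.6, 5.9]
width: 14.0
tip in tray [-89.    2.5   0.2] rot [0.    0.029 0.   ] F [-2.7  0.7  5.3]
```

```bash
python3 -m jog '[[0,[-1,-0.14,0],[0,0,0]],[0,[-2.5,-0.35,0],[0,0,0]],[0,[-4,-0.56,0],[0,0,0]],[0,[-5.5,-0.77,0],[0,0,0]],[0,[-6.5,-0.91,0],[0,0,0]],[0,[-7.3,-1.02,0],[0,0,0]],[0,[-7.3,-1.02,0],[0,0,0]]]'; python3 - <<'E'
from h import *
tiptray();shot('wrist','w35.png')
E
```

```text
t: 37.5
ee_pos: [539.4, 348.3, 117.8]
orientation: [1.02, -1.899, 2.15]
ft_force: [1.0, 0.5, 9.2]
width: 14.3
tip in tray [-13.7   2.5   0.5] rot [0.    0.028 0.   ] F [-2.7 -0.   8.9]
```

```bash
python3 - <<'E'
from h import *
balls_in_scoop(load('w35.png'),[(281,96),(314,95),(350,95)])
E
```

```text
(281, 96) scoop [21.3 21.6  9.6] tray [-8.2 24.2 10. ]
(314, 95) scoop [21.8  1.   9.6] tray [-7.7  3.5  9.9]
(350, 95) scoop [ 22.  -21.3   9.8] tray [ -7.5 -18.8  10.1]
```

```bash
python3 -m jog '[[0,[0.8,0.1,0],[0,0,0]],[0,[0.8,0.1,-0.35],[0,0,0]],[0,[0.8,0.1,-0.35],[0,0,0]],[0,[-0.1,0,-0.35],[0,0,0]],[0,[-0.7,-0.1,-0.35],[0,0,0]],[0,[-1.1,-0.15,-0.35],[0,0,0]],[0,[-1.1,-0.15,-0.35],[0,0,0]]]'; python3 - <<'E'
from h import *
tiptray();shot('wrist','w36.png')
E
```

```text
t: 38.25
ee_pos: [543.7, 354.2, 115.1]
orientation: [1.026, -1.891, 2.145]
ft_force: [-2.6, -2.1, 15.8]
width: 13.7
tip in tray [-7.5  6.1 -0.1] rot [-0.     0.036  0.   ] F [-9.4 -0.9 13.1]
```

```bash
python3 -m jog '[[0,[-0.4,-0.1,0],[0,0,0]],[0,[-0.8,-0.2,0],[0,0,0]],[0,[-0.8,-0.2,0],[0,0,0]]]'; python3 - <<'E'
from h import *
tiptray();shot('wrist','w37.png')
balls_in_scoop(load('w37.png'),[(288,108),(318,108),(352,108)])
E
```

```text
t: 38.6
ee_pos: [550.6, 357.3, 112.5]
orientation: [1.027, -1.89, 2.145]
ft_force: [-5.3, -2.9, 18.6]
width: 13.6
tip in tray [0.5 6.1 0.5] rot [-0.     0.037  0.   ] F [-13.1  -0.5  14.6]
(288, 108) scoop [13.5 17.3  9.4] tray [-1.6 23.4 10. ]
(318, 108) scoop [13.5 -1.6  9.4] tray [-1.6  4.6 10. ]
(352, 108) scoop [ 13.7 -22.4  13.4] tray [ -1.3 -16.3  14. ]
```

```bash
python3 - <<'E'
from h import *
balls_in_scoop(load('w37.png'),[(285,116),(317,116),(349,114)])
c=corner(.42);Rt=trayR(.42)
S0,o0=scoop_now(); 
for ph,x,z in((.1,0,5),(.2,1,11),(.3,2,17),(.4,3,23),(.5,4,28),(.6,5,33),(.7,6,38),(.8,7,45)):
    S=trayR(.45-ph); tip=c+Rt@np.array([x,6,z]); hl=tip+S@[-58,0,0]; print(ph,((hl-c)@Rt).round(0),end=' ');toscoop(S,tip)
E
```

```text
(285, 116) scoop [ 8.5 19.  11.8] tray [-6.5 25.1 12.6]
(317, 116) scoop [ 8.5 -1.  10.9] tray [-6.5  5.1 11.7]
(349, 114) scoop [  9.9 -20.6  14.3] tray [ -5.  -14.5  15. ]
0.1 [-58.   6.   1.] tcp [543. 354. 110.] shift cm [0.6  0.62 0.01] turn [-0.     0.     0.107]
0.2 [-56.   6.   1.] tcp [538. 352. 109.] shift cm [0.94 1.05 0.01] turn [-0.     0.     0.207]
0.3 [-54.   6.   2.] tcp [534. 350. 106.] shift cm [1.17 1.5  0.01] turn [-0.     0.     0.307]
0.4 [-51.   6.   2.] tcp [531. 348. 103.] shift cm [1.3  1.97 0.01] turn [-0.     0.     0.407]
0.5 [-48.   6.   2.] tcp [528. 347.  98.] shift cm [1.3  2.55 0.01] turn [-0.     0.     0.507]
0.6 [-44.   6.   2.] tcp [526. 346.  93.] shift cm [1.19 3.13 0.01] turn [-0.     0.     0.607]
0.7 [-39.   6.   2.] tcp [525. 346.  87.] shift cm [0.98 3.69 0.01] turn [-0.     0.     0.707]
0.8 [-35.   6.   5.] tcp [526. 346.  82.] shift cm [0.68 4.03 0.01] turn [-0.     0.001  0.807]
```

```bash
python3 -m jog '[[0,[0.6,0.6,0],[0,0,0.1]],[0,[0.9,1.0,0],[0,0,0.2]],[0,[1.2,1.4,0],[0,0,0.3]],[0,[1.3,1.9,0],[0,0,0.4]],[0,[1.3,2.4,0],[0,0,0.5]],[0,[1.2,2.9,0],[0,0,0.6]],[0,[1.0,3.4,0],[0,0,0.7]],[0,[1.0,3.4,0],[0,0,0.7]]]'; python3 - <<'E'
from h import *
tiptray();shot('wrist','w38.png');print(cur()[0]['qpos'])
E
```

```text
t: 39.45
ee_pos: [524.5, 345.4, 85.0]
orientation: [-0.289, 1.961, -1.907]
ft_force: [-0.6, 0.5, -1.3]
width: 13.9
tip in tray [ 6.2  6.1 35.8] rot [-0.    -0.666  0.001] F [ 0.2  0.7 -1.3]
[ 0.57382127  0.50929241  1.78793217 -0.03018902  0.71592913  1.74154979]
```

```bash
python3 - <<'E'
from h import *
balls_in_scoop(load('w38.png'),[(273,97),(314,95),(346,94)])
E
```

```text
(273, 97) scoop [20.  26.8  9.5] tray [ 4.7 32.8 46.5]
(314, 95) scoop [20.9  1.2 10. ] tray [ 5.1  7.2 47.4]
(346, 94) scoop [ 21.7 -18.7   9.7] tray [  5.9 -12.7  47.7]
```

```bash
python3 - <<'E'
from h import *
c=corner(.42);Rt=trayR(.42)
for pit,x,z in((-.666,12,37),(-.75,12.5,38),(-.78,13,46)):
    S=trayR(.42+pit); toscoop(S,c+Rt@np.array([x,6,z]))
E
```

```text
tcp [530. 348.  84.] shift cm [-0.41  0.22 -0.  ] turn [-0.     0.001  0.002]
tcp [528. 347.  76.] shift cm [-0.12  0.99 -0.  ] turn [-0.     0.001  0.086]
tcp [531. 348.  80.] shift cm [-0.46  0.64 -0.  ] turn [-0.     0.001  0.116]
```

```bash
python3 -m jog '[[0,[-0.3,0.1,0],[0,0,0]],[0,[-0.5,0.25,0],[0,0,0]],[0,[-0.5,0.5,0],[0,0,0.04]],[0,[-0.4,0.7,0],[0,0,0.07]],[0,[-0.4,0.7,0],[0,0,0.07]]]'; python3 - <<'E'
from h import *
tiptray();shot('wrist','w39.png')
E
```

```text
t: 40.0
ee_pos: [531.1, 347.8, 77.8]
orientation: [-0.219, 1.945, -1.865]
ft_force: [-5.3, -2.7, -0.7]
width: 14.1
tip in tray [14.8  5.4 39.5] rot [-0.001 -0.734 -0.   ] F [-5.2 -0.3 -3. ]
```

```bash
python3 - <<'E'
from h import *
balls_in_scoop(load('w39.png'),[(263,105),(303,160),(340,160)])
o,p,Q=cur();Rt=trayR(.42)
for d in([0,10,0],[-10,0,0],[0,0,-10],[0,0,10]): print(d,(Q.T@Rt@d/10).round(2))
E
```

```text
(263, 105) scoop [16.3 32.4 13.8] tray [ 5.9 37.8 50.2]
(303, 160) scoop [-19.3   8.1  12.1] tray [-19.3  13.4  25.1]
(340, 160) scoop [-19.3 -15.4  12. ] tray [-19.3 -10.   25.1]
[0, 10, 0] [-0. -0. -1.]
[-10, 0, 0] [ 0.81 -0.58  0.  ]
[0, 0, -10] [ 0.58  0.81 -0.  ]
[0, 0, 10] [-0.58 -0.81  0.  ]
```

```bash
python3 -m jog '[[0,[0.2,-0.15,0.1],[0,0,0]],[0,[0.5,-0.35,0.2],[0,0,0]],[0,[0.9,-0.6,0.3],[0,0,0.02]],[0,[1.4,-1,0.4],[0,0,0.04]],[0,[1.6,-1.2,0.4],[0,0,0.04]],[0,[1.6,-1.2,0.4],[0,0,0.04]]]'; python3 - <<'E'
from h import *
tiptray();shot('wrist','w40.png')
E
```

```text
t: 40.65
ee_pos: [517.7, 337.7, 88.6]
orientation: [-0.173, 1.935, -1.835]
ft_force: [-0.3, 0.3, -1.8]
width: 13.9
tip in tray [-5.3  1.8 47.5] rot [-0.   -0.78  0.  ] F [ 0.6  0.4 -1.7]
```

```bash
python3 - <<'E'
from h import *
o,p,Q=cur();print((Q.T@[0,0,13]).round(2))
E
```

```text
[ -3.17 -12.61   0.  ]
```

```bash
python3 -m jog '[[0,[-0.2,-0.6,0],[0,0,0]],[0,[-0.5,-2,0],[0,0,0]],[0,[-1.2,-5,0],[0,0,0]],[0,[-2,-8,0],[0,0,0]],[0,[-2.8,-11,0],[0,0,0]],[0,[-3.2,-12.6,0],[0,0,0]],[0,[-3.2,-12.6,0],[0,0,0]]]'; python3 - <<'E'
from h import *
shot('wrist','w41.png')
x=np.array([np.cos(1.2),np.sin(1.2)]); d=np.array([407.5,22]); t=d-28*x
toscoop(scoopM(1.2,-.3),[t[0],t[1],150]); print(cur()[0]['qpos'])
E
```

```text
t: 41.4
ee_pos: [520.1, 339.2, 222.5]
orientation: [-0.167, 1.934, -1.83]
ft_force: [0.3, 0.4, -1.7]
width: 14.2
tcp [ 358. -101.  182.] shift cm [32.67 -4.32 33.42] turn [-0.167 -0.758 -0.06 ]
[ 0.57958892  0.27085383  1.80830679 -0.05201759  0.8171647   1.75732979]
```

```bash
python3 -m jog '[[0,[0.6,-0.5,0.6],[0,0,0]],[0,[2,-1,2],[0,-0.04,0]],[0,[4,-2,4],[-0.02,-0.1,0]],[0,[6.5,-3,6.6],[-0.04,-0.17,-0.01]],[0,[9,-4,9.2],[-0.06,-0.24,-0.02]],[0,[11.5,-4.3,11.8],[-0.08,-0.31,-0.02]],[0,[14,-4.3,14.3],[-0.09,-0.38,-0.03]],[0,[16.5,-4.3,16.9],[-0.1,-0.45,-0.03]]]';  python3 - <<'E'
from h import *
x=np.array([np.cos(1.2),np.sin(1.2)]); d=np.array([407.5,22]); t=d-28*x
toscoop(scoopM(1.2,-.3),[t[0],t[1],150]); print(cur()[0]['qpos'])
Sn,o=scoop_now();print(R.from_matrix(Sn).as_euler('ZYX').round(3))
E
```

```text
t: 42.25
ee_pos: [430.5, 112.1, 218.6]
orientation: [-0.601, 1.707, -1.55]
ft_force: [1.0, -0.3, -1.9]
width: 14.3
tcp [ 358. -101.  182.] shift cm [21.4  -0.77  7.8 ] turn [-0.066 -0.305 -0.025]
[0.11775523 0.03199139 2.09725181 0.18914739 0.86513624 0.68761061]
[ 0.89  -0.326 -0.005]
```

```bash
python3 -m jog '[[0,[3,-0.1,1.1],[-0.01,-0.05,0]],[0,[6.5,-0.2,2.4],[-0.02,-0.1,-0.01]],[0,[10,-0.3,3.7],[-0.03,-0.15,-0.01]],[0,[13.5,-0.4,5],[-0.04,-0.2,-0.02]],[0,[17,-0.6,6.2],[-0.05,-0.25,-0.02]],[0,[20,-0.7,7.3],[-0.06,-0.29,-0.025]],[0,[21.4,-0.8,7.8],[-0.066,-0.305,-0.025]],[0,[21.4,-0.8,7.8],[-0.066,-0.305,-0.025]]]'; python3 - <<'E'
from h import *
shot('wrist','w42.png'); dish(load('w42.png'),wcloud)
x=np.array([np.cos(1.2),np.sin(1.2)]); d=np.array([407.5,22]); t=d-28*x
for pit,z in((-.3,85),(-.15,70),(0,58),(.12,52),(.3,52)): toscoop(scoopM(1.2,pit),[t[0],t[1],z])
Sn,o=scoop_now();print(R.from_matrix(Sn).as_euler('ZYX').round(3))
E
```

```text
t: 43.05
ee_pos: [357.9, -100.1, 181.7]
orientation: [-0.844, 1.532, -1.347]
ft_force: [0.6, 0.0, -1.9]
width: 13.8
dish 1216 [408.8  20.3] res 1.6
tcp [ 358. -101.  117.] shift cm [1.35 6.39 0.05] turn [-0.    -0.006 -0.001]
tcp [360. -95. 117.] shift cm [0.77 6.48 0.05] turn [ 0.    -0.006 -0.151]
tcp [363. -88. 119.] shift cm [-0.07  6.41  0.05] turn [ 0.001 -0.006 -0.301]
tcp [366. -80. 123.] shift cm [-0.93  6.13  0.04] turn [ 0.001 -0.006 -0.421]
tcp [371. -67. 137.] shift cm [-2.57  5.06  0.03] turn [ 0.001 -0.006 -0.601]
[ 1.194e+00 -3.010e-01  1.000e-03]
```

```bash
python3 -m jog '[[0,[1,3,0],[0,0,0]],[0,[1.3,6,0],[0,0,0]],[0,[0.8,6.4,0],[0,0,-0.14]],[0,[0,6.4,0],[0,0,-0.28]],[0,[-0.5,6.3,0],[0,0,-0.36]],[0,[-0.9,6.1,0],[0,0,-0.42]],[0,[-1.2,6,0],[0,0,-0.45]],[0,[-1.2,6,0],[0,0,-0.45]]]'; python3 -m jog '[[0,[-0.5,-0.3,0],[0,0,-0.08]],[0,[-1.2,-0.8,0],[0,0,-0.16]],[0,[-1.6,-1.2,0],[0,0,-0.2]],[0,[-1.6,-1.2,0],[0,0,-0.2]],[0,[-1.6,-1.2,0],[0,0,-0.2]]]';python3 - <<'E'
from h import *
Sn,o=scoop_now(); print(o+Sn@[16,0,0],R.from_matrix(Sn).as_euler('ZYX').round(3))
shot('wrist','w43.png'); o,p,Q=cur();print((Q.T@[0,0,14]).round(2))
E
```

```text
t: 43.9
ee_pos: [368.1, -75.5, 125.7]
orientation: [-1.241, 1.382, -1.659]
ft_force: [0.4, -0.4, -1.7]
width: 13.9
t: 44.4
ee_pos: [374.0, -60.2, 133.1]
orientation: [-1.417, 1.297, -1.793]
ft_force: [-0.2, -0.2, -0.6]
width: 14.1
[398.76797875  -1.0486845   44.98798729] [ 1.197  0.347 -0.   ]
[ 6.240e+00 -1.253e+01  1.000e-02]
```

Four balls are in the dish, one remains. Lift straight up this time and return.

```bash
python3 -m jog '[[0,[1,-2,0],[0,0,0]],[0,[3,-6,0],[0,0,0]],[0,[5,-10,0],[0,0,0]],[0,[6.2,-12.5,0],[0,0,0]],[0,[6.2,-12.5,0],[0,0,0]]]'; python3 - <<'E'
from h import *
c=corner(.42);Rt=trayR(.42); toscoop(trayR(.45),c+Rt@[-90,2,100])
print(cur()[0]['qpos'])
E
```

```text
t: 44.95
ee_pos: [376.0, -60.4, 276.1]
orientation: [-1.407, 1.295, -1.797]
ft_force: [0.6, 0.7, -2.3]
width: 13.8
tcp [513. 336. 240.] shift cm [-39.18 -15.31  -1.78] turn [-0.384  0.67  -0.104]
[ 0.15947767  0.07378258  1.97433066 -0.40452412  1.35192556  0.67733058]
```

```bash
python3 -m jog '[[0,[-5,-2,-0.2],[-0.05,0.08,0]],[0,[-10,-4,-0.5],[-0.1,0.17,-0.02]],[0,[-15,-6,-0.7],[-0.15,0.26,-0.04]],[0,[-20,-8,-1],[-0.2,0.35,-0.05]],[0,[-25,-10,-1.2],[-0.25,0.43,-0.06]],[0,[-30,-12,-1.4],[-0.3,0.52,-0.08]],[0,[-34,-13.5,-1.6],[-0.34,0.6,-0.09]],[0,[-39,-15.3,-1.8],[-0.384,0.67,-0.104]]]';  python3 -m jog '[[0,[0,0,0],[0,0,0]],[0,[0,0,0],[0,0,0]],[0,[0,0,0],[0,0,0]]]'; python3 - <<'E'
from h import *
tiptray(); im=shot('wrist','w44.png'); lat('w44.png',0,0)
c=corner(.42);Rt=trayR(.42); toscoop(trayR(.45),c+Rt@[-90,2,4])
E
```

```text
t: 45.75
ee_pos: [504.0, 317.7, 235.6]
orientation: [1.025, -1.888, 2.14]
ft_force: [0.8, -0.4, -0.8]
width: 13.9
t: 46.05
ee_pos: [503.3, 315.4, 237.0]
orientation: [1.03, -1.888, 2.143]
ft_force: [0.1, -0.3, -1.0]
width: 14.0
tip in tray [-105.6  -12.5   89.3] rot [0.    0.04  0.001] F [ 0.4 -0.3 -0.9]
scoop y [-44.1  20.9] mid -11.61 floor z 1.9 tipx -107.1
walls inner 46.1 -43.5 outer 50.9 -48.6
tcp [478. 320. 152.] shift cm [-2.82  8.35 -1.46] turn [0.001 0.001 0.009]
```

```bash
python3 -m jog '[[0,[-1,0,-1.36],[0,0,0]],[0,[-1.5,3,-1.36],[0,0,0]],[0,[-2.3,6,-1.36],[0,0,0]],[0,[-2.6,7.5,-1.36],[0,0,0]],[0,[-2.8,8.3,-1.36],[0,0,0]],[0,[-2.8,8.3,-1.36],[0,0,0]],[0,[-2.8,8.3,-1.36],[0,0,0]]]'; python3 - <<'E'
from h import *
tiptray()
o,p,Q=cur();Rt=trayR(.42)
for d in([10,0,0],[0,0,-10]): print(d,(Q.T@Rt@d/10).round(2))
E
```

```text
t: 46.8
ee_pos: [479.5, 321.1, 153.9]
orientation: [1.028, -1.892, 2.145]
ft_force: [0.3, 0.3, -0.9]
width: 13.8
tip in tray [-89.1   2.5   5.9] rot [0.001 0.036 0.001] F [ 0.7  0.2 -0.6]
[10, 0, 0] [-0.99 -0.15  0.  ]
[0, 0, -10] [-0.15  0.99  0.  ]
```

```bash
python3 -m jog '[[0,[0,0.3,0.1],[0,0,0]],[0,[-0.1,0.5,0.1],[0,0,0]],[0,[-1.5,0.3,0.1],[0,0,0]],[0,[-3,0.1,0.1],[0,0,0]],[0,[-4.5,-0.13,0.1],[0,0,0]],[0,[-5.5,-0.28,0.1],[0,0,0]],[0,[-5.5,-0.28,0.1],[0,0,0]]]'; python3 - <<'E'
from h import *
tiptray(); shot('wrist','w45.png')
E
```

```text
t: 47.5
ee_pos: [523.3, 339.6, 124.8]
orientation: [1.029, -1.89, 2.144]
ft_force: [-0.3, 0.5, -0.1]
width: 14.0
tip in tray [-33.9   1.3  -1.5] rot [0.    0.038 0.001] F [ 0.   0.6 -0.1]
```

```bash
python3 - <<'E'
from h import *
im=load('w45.png');W=wcloud(im);v,u=np.mgrid[:480,:640]
for th in(.40,.41,.42):
    T=intray(W,th); m=(v<100)&(T[...,0]>-32)&(T[...,0]<-2)&(T[...,1]>-5)&(T[...,1]<22)&(abs(T[...,2])<8)
    m2=(v>185)&(v<270)&(T[...,0]>-150)&(T[...,0]<-80)&(abs(T[...,1])<24)&(abs(T[...,2])<10)
    print(th,np.median(T[m][:,2]),np.median(T[m2][:,2]),m2.sum(),np.median(T[m2][:,0]))
balls_in_scoop(im,[(347,63)])
S,o=scoop_now();D=(W-o)@S
q=(v>108)&(v<170)&(u>285)&(u<343);print(np.nanmedian(D[q],0),np.nanmedian(intray(W,.42)[q],0))
E
```

```text
0.4 0.6451029368742276 1.5764049602513948 3209 -115.876828704311
0.41 0.4793457038661666 0.38105265399060445 3208 -115.92119807912141
0.42 0.31215416137152874 -0.8107182996933029 3206 -115.95174255507285
(347, 63) scoop [ 43.1 -19.3  12.7] tray [ -7.1 -17.9  10.2]
[-6.24336946  0.95087618  2.61249188] [-56.84183393   2.24737405   2.04647705]
```

```bash
python3 -m jog '[[0,[0,0.1,0.3],[0,0,0]],[0,[-0.8,0,0.3],[0,0,0]],[0,[-1.6,-0.1,0.3],[0,0,0]],[0,[-2.4,-0.2,0.3],[0,0,0]],[0,[-3.0,-0.3,0.3],[0,0,0]],[0,[-3.6,-0.4,0.3],[0,0,0]],[0,[-3.6,-0.4,0.3],[0,0,0]]]'; python3 - <<'E'
from h import *
tiptray(); shot('wrist','w46.png')
E
```

```text
t: 48.25
ee_pos: [553.8, 350.2, 110.8]
orientation: [1.03, -1.889, 2.143]
ft_force: [-2.7, -0.1, 9.0]
width: 13.8
tip in tray [ 1.  -1.5 -1.2] rot [0.    0.039 0.002] F [-6.   1.   7.2]
```

```bash
python3 - <<'E'
from h import *
balls_in_scoop(load('w46.png'),[(342,117)])
c=corner(.42);Rt=trayR(.42)
for ph,x,z in((.1,2,5),(.2,4,11),(.3,6,17),(.4,8,22),(.5,10,27),(.6,12,33),(.7,13.5,38),(.8,15,44)):
    S=trayR(.46-ph); tip=c+Rt@np.array([x,-1.5,z]); hl=tip+S@[-58,0,0]; print(ph,((hl-c)@Rt).round(0),end=' ');toscoop(S,tip)
E
```

```text
(342, 117) scoop [  7.9 -16.3  12.8] tray [ -6.5 -17.9  12. ]
0.1 [-56.  -2.   2.] tcp [549. 348. 110.] shift cm [ 0.44  0.35 -0.02] turn [0.    0.002 0.099]
0.2 [-53.  -1.   2.] tcp [545. 346. 108.] shift cm [ 0.69  0.76 -0.02] turn [0.    0.002 0.199]
0.3 [-50.  -1.   2.] tcp [541. 345. 105.] shift cm [ 0.84  1.2  -0.02] turn [0.    0.002 0.299]
0.4 [-46.  -1.   2.] tcp [538. 343. 101.] shift cm [ 0.86  1.75 -0.02] turn [0.    0.002 0.399]
0.5 [-42.  -1.   1.] tcp [536. 343.  96.] shift cm [ 0.77  2.32 -0.02] turn [0.001 0.002 0.499]
0.6 [-37.  -1.   2.] tcp [535. 342.  91.] shift cm [ 0.59  2.78 -0.02] turn [0.001 0.002 0.599]
0.7 [-32.  -2.   2.] tcp [535. 342.  85.] shift cm [ 0.33  3.34 -0.02] turn [0.001 0.001 0.699]
0.8 [-27.  -1.   4.] tcp [535. 342.  79.] shift cm [-0.01  3.77 -0.02] turn [0.001 0.001 0.799]
```

```bash
python3 -m jog '[[0,[0.4,0.3,0],[0,0,0.1]],[0,[0.7,0.7,0],[0,0,0.2]],[0,[0.8,1.1,0],[0,0,0.3]],[0,[0.9,1.6,0],[0,0,0.4]],[0,[0.8,2.2,0],[0,0,0.5]],[0,[0.6,2.6,0],[0,0,0.6]],[0,[0.3,3.2,0],[0,0,0.7]],[0,[0.3,3.2,0],[0,0,0.7]]]'; python3 - <<'E'
from h import *
tiptray(); shot('wrist','w47.png')
E
```

```text
t: 49.1
ee_pos: [532.7, 340.5, 83.3]
orientation: [-0.296, 1.963, -1.909]
ft_force: [-0.1, 0.1, -1.1]
width: 14.1
tip in tray [12.  -1.6 35.8] rot [ 0.    -0.66   0.002] F [ 0.4  0.1 -1.1]
```

```bash
python3 -m jog '[[0,[0.2,-0.1,0],[0,0,0.03]],[0,[0.6,-0.4,0],[0,0,0.06]],[0,[1.1,-0.8,0],[0,0,0.08]],[0,[1.4,-1.3,0],[0,0,0.1]],[0,[1.4,-2.3,0],[0,0,0.1]],[0,[1.2,-4,0],[0,0,0.1]],[0,[0.8,-6,0],[0,0,0.1]],[0,[0.4,-8,0],[0,0,0.1]]]';python3 -m jog '[[0,[-0.7,-3,0],[0,0,0]],[0,[-1.4,-5.6,0],[0,0,0]],[0,[-1.4,-5.6,0],[0,0,0]]]'; python3 - <<'E'
from h import *
shot('wrist','w48.png'); dish(shot('side','sd48.png'),cloud)
x=np.array([np.cos(1.2),np.sin(1.2)]); d=np.array([407.5,22]); t=d-28*x
toscoop(scoopM(1.2,-.3),[t[0],t[1],150]); print(cur()[1])
E
```

```text
t: 49.95
ee_pos: [522.8, 336.2, 164.5]
orientation: [-0.192, 1.94, -1.845]
ft_force: [0.3, -0.4, -1.5]
width: 13.9
t: 50.25
ee_pos: [526.2, 338.1, 226.1]
orientation: [-0.184, 1.94, -1.839]
ft_force: [-0.0, -0.6, -1.1]
width: 13.8
dish 153 [407.2  20. ] res 2.31
tcp [ 358. -101.  182.] shift cm [33.13 -3.67 33.01] turn [-0.158 -0.759 -0.041]
[523.59215139 336.44618404 221.36362708]
```

The last ball is in the scoop at (341,157). I'll use the same carry path as before.

```bash
python3 -m jog '[[0,[0.6,-0.5,0.6],[0,0,0]],[0,[2,-1,2],[0,-0.04,0]],[0,[4,-2,4],[-0.02,-0.1,0]],[0,[6.5,-3,6.6],[-0.04,-0.17,-0.01]],[0,[9,-3.6,9.2],[-0.06,-0.24,-0.02]],[0,[11.5,-3.7,11.8],[-0.08,-0.31,-0.02]],[0,[14,-3.7,14.3],[-0.09,-0.38,-0.03]],[0,[16.5,-3.7,16.9],[-0.1,-0.45,-0.03]]]';  python3 - <<'E'
from h import *
x=np.array([np.cos(1.2),np.sin(1.2)]); d=np.array([407.5,22]); t=d-28*x
toscoop(scoopM(1.2,-.3),[t[0],t[1],150])
Sn,o=scoop_now();print(R.from_matrix(Sn).as_euler('ZYX').round(3))
E
```

```text
t: 51.15
ee_pos: [437.1, 111.0, 218.0]
orientation: [-0.619, 1.715, -1.554]
ft_force: [0.7, 0.1, -1.4]
width: 13.8
tcp [ 358. -101.  182.] shift cm [21.71 -0.64  7.22] turn [-0.054 -0.306 -0.011]
[ 0.888 -0.31   0.005]
```

```bash
python3 -m jog '[[0,[3,-0.1,1],[-0.01,-0.05,0]],[0,[6.5,-0.2,2.2],[-0.02,-0.1,0]],[0,[10,-0.3,3.4],[-0.03,-0.15,-0.01]],[0,[13.5,-0.4,4.6],[-0.04,-0.2,-0.01]],[0,[17,-0.5,5.7],[-0.045,-0.25,-0.01]],[0,[20,-0.6,6.7],[-0.05,-0.29,-0.01]],[0,[21.7,-0.6,7.2],[-0.054,-0.306,-0.011]],[0,[21.7,-0.6,7.2],[-0.054,-0.306,-0.011]]]'; python3 - <<'E'
from h import *
shot('wrist','w49.png'); dish(load('w49.png'),wcloud)
x=np.array([np.cos(1.2),np.sin(1.2)]); d=np.array([407.5,22]); t=d-28*x
for pit,z in((-.3,85),(-.15,70),(0,58),(.12,52),(.3,52)): toscoop(scoopM(1.2,pit),[t[0],t[1],z])
E
```

```text
t: 51.95
ee_pos: [357.5, -99.7, 180.9]
orientation: [-0.844, 1.532, -1.347]
ft_force: [-0.0, -0.1, -1.8]
width: 14.1
dish 1210 [408.7  20.4] res 1.59
tcp [ 358. -101.  117.] shift cm [1.38 6.32 0.08] turn [-0.001 -0.006 -0.002]
tcp [360. -95. 117.] shift cm [0.8  6.41 0.07] turn [-0.    -0.006 -0.152]
tcp [363. -88. 119.] shift cm [-0.04  6.35  0.07] turn [ 0.    -0.006 -0.302]
tcp [366. -80. 123.] shift cm [-0.9   6.06  0.06] turn [ 0.001 -0.006 -0.422]
tcp [371. -67. 137.] shift cm [-2.54  4.99  0.05] turn [ 0.001 -0.006 -0.602]
```

```bash
python3 -m jog '[[0,[1,3,0],[0,0,0]],[0,[1.3,6,0],[0,0,0]],[0,[0.8,6.4,0],[0,0,-0.14]],[0,[0,6.4,0],[0,0,-0.28]],[0,[-0.4,6.2,0],[0,0,-0.34]],[0,[-0.7,6.1,0],[0,0,-0.38]],[0,[-0.9,6,0],[0,0,-0.41]],[0,[-0.9,6,0],[0,0,-0.41]]]'; python3 -m jog '[[0,[-0.3,-0.2,0],[0,0,-0.04]],[0,[-0.8,-0.5,0],[0,0,-0.1]],[0,[-1.4,-1,0],[0,0,-0.18]],[0,[-1.6,-1.2,0],[0,0,-0.22]],[0,[-1.6,-1.2,0],[0,0,-0.22]],[0,[-1.6,-1.2,0],[0,0,-0.22]]]';python3 - <<'E'
from h import *
shot('wrist','w50.png'); o,p,Q=cur();print((Q.T@[0,0,14]).round(2))
E
```

```text
t: 52.8
ee_pos: [367.1, -78.0, 124.7]
orientation: [-1.205, 1.398, -1.633]
ft_force: [0.6, -0.4, -1.6]
width: 13.6
t: 53.4
ee_pos: [372.9, -62.7, 132.7]
orientation: [-1.398, 1.306, -1.78]
ft_force: [-0.9, -0.4, -1.0]
width: 13.9
[  5.98 -12.66   0.02]
```

```bash
python3 -m jog '[[0,[1,-2,0],[0,0,0]],[0,[3,-6,0],[0,0,0]],[0,[5,-10,0],[0,0,0]],[0,[6,-12.6,0],[0,0,0]],[0,[6,-12.6,0],[0,0,0]]]'; python3 - <<'E'
from h import *
toscoop(scoopM(-.634,0),[427.6,-430.3,120]); print(cur()[0]['qpos'])
E
```

```text
t: 53.95
ee_pos: [374.8, -63.4, 275.8]
orientation: [-1.388, 1.304, -1.785]
ft_force: [0.1, 0.5, -0.7]
width: 13.9
tcp [ 356. -376.  181.] shift cm [22.89 21.27  9.58] turn [-0.506  1.764  0.22 ]
[ 0.1409317   0.06146578  1.98096827 -0.39311049  1.33751974  0.65634668]
```

```bash
python3 -m jog '[[0,[22.9,16,9.6],[-0.506,1.764,0.22]],[0,[22.9,16,9.6],[-0.506,1.764,0.22]],[0,[22.9,16,9.6],[-0.506,1.764,0.22]],[0,[22.9,16,9.6],[-0.506,1.764,0.22]],[0,[22.9,16,9.6],[-0.506,1.764,0.22]],[0,[22.9,16,9.6],[-0.506,1.764,0.22]],[0,[22.9,16,9.6],[-0.506,1.764,0.22]],[0,[22.9,16,9.6],[-0.506,1.764,0.22]]]'; python3 - <<'E'
from h import *
toscoop(scoopM(-.634,0),[427.6,-430.3,60]); print(cur()[0]['qpos'])
E
```

```text
t: 54.75
ee_pos: [359.8, -355.7, 224.0]
orientation: [0.228, -2.017, 2.172]
ft_force: [-1.5, 0.5, -1.1]
width: 14.0
tcp [ 356. -376.  121.] shift cm [-1.96 10.24  1.23] turn [-0.178  0.61   0.086]
[-0.67030083  0.28311368  1.77934633 -0.21051065  1.22192648  0.99783931]
```

```bash
python3 -m jog '[[0,[-1,4,0.6],[-0.05,0.15,0.02]],[0,[-1.5,6,0.9],[-0.09,0.3,0.04]],[0,[-1.9,8,1.2],[-0.13,0.45,0.06]],[0,[-1.9,9,1.2],[-0.178,0.6,0.086]],[0,[-1.96,10.2,1.2],[-0.178,0.61,0.086]],[0,[-1.96,10.2,1.2],[-0.178,0.61,0.086]],[0,[-1.96,10.2,1.2],[-0.178,0.61,0.086]]]'; python3 - <<'E'
from h import *
shot('wrist','w51.png')
Sn,o=scoop_now();print(o,R.from_matrix(Sn).as_euler('ZYX').round(3))
W=wcloud(load('w51.png'));v,u=np.mgrid[:480,:640]
m=(v>110)&(v<168)&(u>285)&(u<343);print('floor cam z',np.nanmedian(W[m][:,2]),'plane tilt')
P=W[m];P=P[np.isfinite(P[:,0])];c=P.mean(0);n=np.linalg.svd(P-c)[2][2];print(n*np.sign(n[2]))
toscoop(scoopM(-.634,0),[427.6,-430.3,6])
E
```

```text
t: 55.45
ee_pos: [357.7, -374.4, 123.3]
orientation: [-0.483, -1.857, 1.794]
ft_force: [-0.0, -0.2, -1.0]
width: 13.4
[ 417.87223948 -419.20647966   62.97745869] [-0.622 -0.002 -0.002]
floor cam z 65.8094448319615 plane tilt
[-0.01903453  0.01855542  0.99964663]
tcp [ 356. -376.   67.] shift cm [-0.49  5.66  0.22] turn [-0.003  0.012 -0.002]
```

```bash
python3 -m jog '[[0,[-0.1,3,0],[0,0,0]],[0,[-0.3,5,0.1],[0,0,0]],[0,[-0.4,5.6,0.1],[0,0,0]],[0,[-0.4,5.6,0.1],[0,0,0]]]'; python3 -m jog '[[0,[0,0.2,0],[0,0,0]],[0,[0,0.3,0],[0,0,0]],[0,[0,0.3,0],[0,0,0]]]';python3 - <<'E'
from h import *
Sn,o=scoop_now();print(o,R.from_matrix(Sn).as_euler('ZYX').round(3),cur()[0]['ft_force'])
E
```

```text
t: 55.9
ee_pos: [356.0, -373.8, 67.5]
orientation: [-0.484, -1.857, 1.794]
ft_force: [0.0, 0.1, -1.0]
width: 13.7
t: 56.2
ee_pos: [355.8, -374.3, 65.3]
orientation: [-0.487, -1.856, 1.795]
ft_force: [-0.2, -0.5, -2.2]
width: 13.8
[ 415.33420642 -419.13739759    4.55696512] [-0.624 -0.003 -0.002] [-0.22468906 -0.48061325 -2.15161328]
```

```bash
python3 -m jog '[[0,[0,0.1,0],[0,0,0]],[0,[0,0.2,0],[0,0,0]],[0,[0,0.2,0],[0,0,0]]]';python3 -m jog '[[0,[0,0.1,0],[0,0,0]],[0,[0,0.2,0],[0,0,0]],[0,[0,0.2,0],[0,0,0]]]';python3 - <<'E'
from h import *
Sn,o=scoop_now();print(o,cur()[0]['ft_force'])
E
```

```text
t: 56.5
ee_pos: [355.2, -373.9, 62.6]
orientation: [-0.486, -1.856, 1.794]
ft_force: [-0.9, 0.3, -1.5]
width: 13.7
t: 56.8
ee_pos: [355.0, -373.8, 60.7]
orientation: [-0.486, -1.856, 1.794]
ft_force: [-1.1, -0.0, -0.5]
width: 13.9
[ 4.14503421e+02 -4.18556135e+02 -1.64869561e-01] [-1.08138084 -0.04131799 -0.50931136]
```

```bash
python3 -m jog '[[0,[0,0.1,0],[0,0,0]],[0,[0,0.1,0],[0,0,0]]]';python3 -m jog '[[0,[0,0.1,0],[0,0,0]],[0,[0,0.1,0],[0,0,0]]]'
```

```text
t: 57.0
ee_pos: [355.1, -373.8, 60.6]
orientation: [-0.486, -1.856, 1.794]
ft_force: [-2.8, 1.4, 9.7]
width: 13.8
t: 57.2
ee_pos: [355.0, -373.8, 60.5]
orientation: [-0.486, -1.856, 1.794]
ft_force: [-3.3, 4.5, 19.0]
width: 13.7
```

```bash
python3 -m jog '[[0,[0,-0.1,0],[0,0,0]],[0.5,[0,-0.1,0],[0,0,0]],[0.5,[0,-0.1,0],[0,0,0]],[0.5,[0,-0.1,0],[0,0,0]],[0.5,[0,-0.1,0],[0,0,0]],[0.5,[0,-0.1,0],[0,0,0]],[0.5,[0,-0.1,0],[0,0,0]]]';python3 -m jog '[[0.5,[0,-3,0],[0,0,0]],[0.5,[0,-7,0],[0,0,0]],[0.5,[0,-11,0],[0,0,0]],[0.5,[0,-15,0],[0,0,0]],[0.5,[0,-15,0],[0,0,0]]]'; python3 - <<'E'
from h import *
shot('wrist','w52.png'); im=shot('side','sd52.png');c=im['color'][:,:,::-1]; cv2.imwrite('pics/sd52c.png',cv2.resize(c[150:440,220:460],None,fx=2.2,fy=2))
a=.424
delta([405,283,200],frame([0,0,-1],[np.sin(a),-np.cos(a),0])); print(cur()[0]['qpos'])
E
```

```text
t: 57.9
ee_pos: [354.9, -373.6, 59.6]
orientation: [-0.486, -1.856, 1.794]
ft_force: [-0.6, -0.5, 0.2]
width: 43.8
t: 58.4
ee_pos: [371.5, -386.1, 214.1]
orientation: [-0.495, -1.855, 1.802]
ft_force: [1.1, 1.3, -0.5]
width: 43.8
shift cm [ 35.71   4.77 -56.2 ] turn [ 0.056 -1.047  0.101]
[-0.8124439   0.3222913   1.74123121 -0.02451607  1.18593029  1.39276321]
```

```bash
cat >> h.py <<'E'
def tabpose(th,back=0):
    Rt=trayR(th); M=frame(-Rt[:,2],-Rt[:,1]); g=corner(th)+Rt@[-215,0,62]; return tcp(g-M[:,1]*back,M),M
E
python3 - <<'E'
from h import *
p,M=tabpose(.412,130); print(p); delta(p,M)
E
```

```text
[473.40103915 314.12586598 230.67104809]
shift cm [ 32.33   1.29 -62.72] turn [ 0.269 -1.016 -0.273]
```

```bash
python3 -m jog '[[0.5,[32.3,-4,-62.7],[0.269,-1.016,-0.273]],[0.5,[32.3,-4,-62.7],[0.269,-1.016,-0.273]],[0.5,[32.3,-4,-62.7],[0.269,-1.016,-0.273]],[0.5,[32.3,-4,-62.7],[0.269,-1.016,-0.273]],[0.5,[32.3,-4,-62.7],[0.269,-1.016,-0.273]],[0.5,[32.3,-4,-62.7],[0.269,-1.016,-0.273]],[0.5,[32.3,-4,-62.7],[0.269,-1.016,-0.273]],[0.5,[32.3,-4,-62.7],[0.269,-1.016,-0.273]]]'; python3 - <<'E'
from h import *
p,M=tabpose(.412,130); delta(p,M)
E
```

```text
t: 59.3
ee_pos: [429.5, 12.1, 249.4]
orientation: [-0.912, 2.024, -2.211]
ft_force: [0.7, -0.1, 0.4]
width: 43.8
shift cm [-15.94  -4.9  -25.63] turn [0.002 0.006 0.006]
```

```bash
python3 -m jog '[[0.5,[-16,-5,-25.6],[0,0,0]],[0.5,[-16,-5,-25.6],[0,0,0]],[0.5,[-16,-5,-25.6],[0,0,0]],[0.5,[-16,-5,-25.6],[0,0,0]],[0.5,[-16,-5,-25.6],[0,0,0]],[0.5,[-16,-5,-25.6],[0,0,0]],[0.5,[-16,-5,-25.6],[0,0,0]],[0.5,[-16,-5,-25.6],[0,0,0]]]'; python3 - <<'E'
from h import *
shot('wrist','w53.png')
im=load('w53.png');W=wcloud(im);v,u=np.mgrid[:480,:640]
for th in(.40,.41,.42):
    T=intray(W,th); m=(T[...,0]>-190)&(T[...,0]<-20)&(abs(T[...,1])<20)&(abs(T[...,2])<10)&(v<250)
    print(th,np.polyfit(T[m][:,0],T[m][:,2],1).round(4))
p,M=tabpose(.412,40); delta(p,M);p,M=tabpose(.412,0); delta(p,M)
T=intray(W,.412); t=(abs(T[...,0]+215)<20)&(abs(T[...,1])<12)&(abs(T[...,2]-76)<8)&(v<270); print(t.sum(),np.percentile(T[t],[2,50,98],axis=0).round(1))
E
```

```text
t: 60.1
ee_pos: [476.3, 311.9, 230.9]
orientation: [-0.907, 2.025, -2.215]
ft_force: [1.1, -0.5, -0.5]
width: 43.8
0.4 [-0.0078  0.6939]
0.41 [0.0022 0.6944]
0.42 [0.0122 0.6945]
shift cm [ 0.05  9.13 -0.43] turn [0.001 0.001 0.004]
shift cm [ 0.03 13.13 -0.42] turn [0.001 0.001 0.004]
553 [[-2.273e+02 -5.900e+00  7.110e+01]
 [-2.148e+02 -1.000e-01  7.510e+01]
 [-2.031e+02  5.800e+00  7.690e+01]]
```

```bash
python3 -m jog '[[0.5,[0,4,-0.4],[0,0,0]],[0.5,[0,8,-0.4],[0,0,0]],[0.5,[0,11,-0.4],[0,0,0]],[0.5,[0,13,-0.4],[0,0,0]],[0.5,[0,13,-0.4],[0,0,0]],[0,[0,13,-0.4],[0,0,0]],[0,[0,13,-0.4],[0,0,0]],[0,[0,13,-0.4],[0,0,0]]]';python3 -m jog '[[0,[0,0,0],[0,0,0]],[0,[0,0,0],[0,0,0]],[0,[0,0,0],[0,0,0]],[0,[0,0,0],[0,0,0]]]'; python3 - <<'E'
from h import *
o,p,Q=cur();print(o['width'],o['ft_force'])
yb=np.array([-np.sin(A),np.cos(A),0])
for th in(-.1,-.2,-.3,-.41):
    r=R.from_rotvec(yb*th).as_matrix(); n=HINGE+r@(p-HINGE); print(th,(Q.T@(n-p)/10).round(2),R.from_matrix(Q.T@r@Q).as_rotvec().round(3))
print(p,(p-HINGE)@R.from_rotvec([0,0,A]).as_matrix())
E
```

```text
t: 60.95
ee_pos: [426.7, 293.8, 115.6]
orientation: [-0.904, 2.031, -2.214]
ft_force: [-8.2, 1.8, 2.0]
width: 23.1
t: 61.35
ee_pos: [426.9, 294.0, 115.9]
orientation: [-0.904, 2.03, -2.213]
ft_force: [-8.6, 3.2, 2.0]
width: 11.7
11.748143076990253 [-8.55685857  3.19747308  1.9687031 ]
-0.1 [0.06 2.16 0.01] [ 0.  -0.   0.1]
-0.2 [-0.11  4.31  0.02] [ 0.    -0.001  0.2  ]
-0.3 [-0.48  6.44  0.03] [ 0.    -0.001  0.3  ]
-0.41 [-1.14  8.73  0.04] [ 0.    -0.002  0.41 ]
[426.86563307 294.03036711 115.86347569] [-190.62828935    0.82905541  101.86347569]
```

```bash
python3 -m jog '[[0,[0.1,1,0],[0,0,0.05]],[0,[0.1,2.2,0],[0,0,0.1]],[0,[0,3.2,0],[0,0,0.15]],[0,[-0.1,4.3,0],[0,0,0.2]],[0,[-0.3,5.4,0],[0,0,0.25]],[0,[-0.5,6.4,0],[0,0,0.3]],[0,[-0.8,7.5,0],[0,0,0.35]],[0,[-1,8.3,0],[0,0,0.39]]]';python3 -m jog '[[0,[-0.2,0.4,0],[0,0,0.02]],[0,[-0.2,0.4,0],[0,0,0.02]]]'
```

```text
t: 62.15
ee_pos: [404.8, 283.3, 35.5]
orientation: [-0.453, 1.994, -1.999]
ft_force: [-8.2, -1.1, 9.6]
width: 12.0
t: 62.35
ee_pos: [404.6, 283.2, 31.5]
orientation: [-0.437, 1.991, -1.991]
ft_force: [-14.6, -1.9, 15.9]
width: 12.1
```

```bash
python3 -m jog '[[0,[0,0.2,0],[0,0,0]],[0,[0,0.3,0],[0,0,0]],[0,[0,0.3,0],[0,0,0]]]'; python3 -m jog '[[0.5,[0,0,0],[0,0,0]],[0.5,[0,0,0],[0,0,0]],[0.5,[0,0,0],[0,0,0]],[0.5,[0,0,0],[0,0,0]],[0.5,[0,0,0],[0,0,0]],[0.5,[0,0,0],[0,0,0]]]';python3 -m jog '[[0.5,[0,-4,0],[0,0,0]],[0.5,[0,-8,0],[0,0,0]],[0.5,[0,-12,0],[0,0,0]],[0.5,[0,-16,0],[0,0,0]],[0.5,[0,-16,0],[0,0,0]],[0.5,[0,-16,0],[0,0,0]]]'; python3 - <<'E'
from h import *
im=shot('wrist','w54.png');W=wcloud(im);v,u=np.mgrid[:480,:640]
for th in(-.02,0,.02,.04):
    T=intray(W,th); m=(T[...,0]>-190)&(T[...,0]<-20)&(abs(T[...,1])<20)&(abs(T[...,2])<12)&(v<250)
    print(th,np.polyfit(T[m][:,0],T[m][:,2],1).round(4))
dish(shot('side','sd54.png'),cloud)
E
```

```text
t: 62.65
ee_pos: [404.6, 283.2, 31.0]
orientation: [-0.438, 1.991, -1.991]
ft_force: [-24.0, -7.9, 52.1]
width: 12.0
t: 63.25
ee_pos: [405.0, 281.2, 27.3]
orientation: [-0.439, 1.989, -1.994]
ft_force: [-6.6, -11.9, 2.3]
width: 43.8
t: 63.85
ee_pos: [409.9, 285.2, 189.4]
orientation: [-0.425, 1.991, -1.984]
ft_force: [-0.5, 0.8, -0.3]
width: 43.9
-0.02 [-0.0189  0.9752]
0 [0.001  0.9674]
0.02 [0.021  0.9662]
0.04 [0.041  0.9698]
dish 151 [407.2  20.1] res 2.11
```

```bash
python3 - <<'E'
from h import *
delta([414.4,-180.6,150],frame([0,0,-1],[1,0,0]))
E
```

```text
shift cm [18.51  3.66 42.66] turn [ 4.000e-03 -1.148e+00  1.000e-03]
```

```bash
python3 -m jog '[[0.5,[18.5,0,42.7],[0,-1.148,0]],[0.5,[18.5,0,42.7],[0,-1.148,0]],[0.5,[18.5,0,42.7],[0,-1.148,0]],[0.5,[18.5,0,42.7],[0,-1.148,0]],[0.5,[18.5,0,42.7],[0,-1.148,0]],[0.5,[18.5,0,42.7],[0,-1.148,0]],[0.5,[18.5,0,42.7],[0,-1.148,0]],[0.5,[18.5,0,42.7],[0,-1.148,0]]]'; python3 - <<'E'
from h import *
delta([414.4,-180.6,110],frame([0,0,-1],[1,0,0]))
E
```

```text
t: 64.75
ee_pos: [413.9, -56.3, 185.7]
orientation: [-1.151, 1.306, -1.297]
ft_force: [0.8, 0.4, 0.3]
width: 43.9
shift cm [12.33  7.55  1.64] turn [ 0.006 -0.125 -0.001]
```

```bash
python3 -m jog '[[0.5,[12.3,1,1.6],[0,-0.125,0]],[0.5,[12.3,3,1.6],[0.005,-0.125,0]],[0.5,[12.3,5,1.6],[0.005,-0.125,0]],[0.5,[12.3,5,1.6],[0.005,-0.125,0]],[0.5,[12.3,5,1.6],[0.005,-0.125,0]],[0.5,[12.3,5,1.6],[0.005,-0.125,0]]]'; python3 - <<'E'
from h import *
o,p,Q=cur();print(p,o['qpos'])
im=shot('wrist','w55.png');W=wcloud(im);v,u=np.mgrid[:480,:640];C=im['color'].astype(int)
k=(C.max(-1)<70)&(W[...,2]>40)&(W[...,2]<60)&(abs(W[...,0]-414)<40)&(abs(W[...,1]+180)<60)&(v<330)
D=(W-p)@Q
print(k.sum(),W[k].mean(0),np.percentile(W[k],[2,98],axis=0))
l=(abs(W[...,2]-10)<4)&(C.max(-1)<225)&(W[...,0]>355)&(W[...,0]<475)&(W[...,1]>-300)&(W[...,1]<-60)&(v<300)
r=cv2.minAreaRect(W[l][:,:2].astype(np.float32));print(r)
E
```

```text
t: 65.35
ee_pos: [414.6, -178.0, 136.6]
orientation: [-1.206, 1.213, -1.212]
ft_force: [-0.3, -1.2, -0.3]
width: 43.9
[ 414.62421593 -177.95366826  136.59259179] [-4.32839752e-01  2.50683594e-01  2.04575453e+00  1.84673271e-03
  8.45059400e-01 -4.29619560e-01]
1015 [ 415.66327502 -178.70003185   51.71761182] [[ 408.36553441 -200.2299336    46.02908768]
 [ 423.22295658 -159.59161229   53.94631079]]
((416.2564392089844, -155.4439697265625), (189.2415313720703, 110.76128387451172), 88.86316680908203)
```

```bash
python3 -m jog '[[0.5,[0.2,4,0],[0,0,0]],[0.5,[0.2,8,0],[0,0,0]],[0.5,[0.2,11.5,0],[0,0,0]],[0.5,[0.2,13.5,0],[0,0,0]],[0.5,[0.2,14.7,0],[0,0,0]],[0.5,[0.2,14.7,0],[0,0,0]],[0,[0.2,14.7,0],[0,0,0]],[0,[0.2,14.7,0],[0,0,0]]]';python3 -m jog '[[0,[0,0,0],[0,0,0]],[0,[0,0,0],[0,0,0]],[0,[0,0,0],[0,0,0]],[0,[0,0,0],[0,0,0]],[0,[0,0,0],[0,0,0]]]'; python3 - <<'E'
from h import *
o,p,Q=cur();print(p,Q.round(3),o['ft_force'],o['width'])
E
```

```text
t: 66.2
ee_pos: [416.1, -180.9, -9.1]
orientation: [-1.205, 1.21, -1.214]
ft_force: [-0.9, 1.3, -0.2]
width: 30.8
t: 66.7
ee_pos: [415.5, -180.9, -9.6]
orientation: [-1.205, 1.211, -1.214]
ft_force: [-0.9, 0.6, 8.0]
width: 15.7
[ 415.49059943 -180.87302268   -9.55362497] [[-0.005  0.003  1.   ]
 [-1.     0.    -0.005]
 [-0.    -1.     0.003]] [-0.93488054  0.5632037   7.98694644] 15.690785914540438
```

```bash
python3 -m jog '[[0,[0,-2,0],[0,0,0]],[0,[0,-6,0],[0,0,0]],[0,[0,-10,0],[0,0,0]],[0,[0,-14,0],[0,0,0]],[0,[0,-18,0],[0,0,0]],[0,[0,-20,0],[0,0,0]],[0,[0,-20,0],[0,0,0]]]'; python3 - <<'E'
from h import *
o,p,Q=cur();print(p,o['width']);delta([513.2,332.6,190],frame([0,0,-1],[-np.sin(A),np.cos(A),0]))
E
```

```text
t: 67.4
ee_pos: [416.5, -181.6, 192.6]
orientation: [-1.203, 1.206, -1.218]
ft_force: [-0.1, -0.2, -2.4]
width: 15.9
[ 416.46471061 -181.60377668  192.57432942] 15.863957723622441
shift cm [-51.47   0.22   9.42] turn [-0.003 -2.     0.009]
```

```bash
python3 -m jog '[[0,[-51.5,0,9.4],[0,-2.0,0]],[0,[-51.5,0,9.4],[0,-2.0,0]],[0,[-51.5,0,9.4],[0,-2.0,0]],[0,[-51.5,0,9.4],[0,-2.0,0]],[0,[-51.5,0,9.4],[0,-2.0,0]],[0,[-51.5,0,9.4],[0,-2.0,0]],[0,[-51.5,0,9.4],[0,-2.0,0]],[0,[-51.5,0,9.4],[0,-2.0,0]]]'; python3 - <<'E'
from h import *
delta([513.2,332.6,190],frame([0,0,-1],[-np.sin(A),np.cos(A),0]))
E
```

```text
t: 68.2
ee_pos: [487.3, 214.1, 188.0]
orientation: [-1.552, 0.29, -0.289]
ft_force: [-0.0, -0.7, -1.1]
width: 16.0
shift cm [-1.86 -0.21 11.98] turn [ 0.    -0.793 -0.001]
```

```bash
python3 -m jog '[[0,[-1.9,0,12],[0,-0.793,0]],[0,[-1.9,0,12],[0,-0.793,0]],[0,[-1.9,0,12],[0,-0.793,0]],[0,[-1.9,0,12],[0,-0.793,0]],[0,[-1.9,0,12],[0,-0.793,0]],[0,[-1.9,0,12],[0,-0.793,0]],[0,[-1.9,0,12],[0,-0.793,0]],[0,[-1.9,0,12],[0,-0.793,0]]]'; python3 -m jog '[[0,[0,0,0],[0,0,0]]]'; python3 - <<'E'
from h import *
o,p,Q=cur(); print(p);delta([513.2,332.6,70],frame([0,0,-1],[-np.sin(A),np.cos(A),0]))
im=shot('wrist','w56.png')
E
```

```text
t: 69.0
ee_pos: [514.1, 330.5, 188.5]
orientation: [-1.546, -0.326, 0.327]
ft_force: [0.4, 0.1, -1.7]
width: 15.6
t: 69.1
ee_pos: [514.4, 330.7, 189.3]
orientation: [-1.546, -0.327, 0.326]
ft_force: [-0.4, 0.7, -1.2]
width: 15.6
[514.4481533  330.69302812 189.25970747]
shift cm [-0.04 11.93  0.23] turn [ 0.    -0.008  0.   ]
```

```bash
python3 -m jog '[[0,[0,3,0.2],[0,-0.008,0]],[0,[0,7,0.2],[0,-0.008,0]],[0,[0,10,0.2],[0,-0.008,0]],[0,[0,11.8,0.2],[0,-0.008,0]],[0,[0,11.8,0.2],[0,-0.008,0]],[0,[0,11.8,0.2],[0,-0.008,0]]]'; python3 - <<'E'
from h import *
o,p,Q=cur(); print(p,o['ft_force']);delta([513.2,332.6,54],frame([0,0,-1],[-np.sin(A),np.cos(A),0]))
im=shot('side','sd57.png');c=im['color'][:,:,::-1]; cv2.imwrite('pics/sd57c.png',cv2.resize(c[100:250,200:350],None,fx=4,fy=4))
im=shot('wrist','w57.png');W=wcloud(im);B=inbin(W,(513,332),A);v,u=np.mgrid[:480,:640]
l=(abs(B[...,2]-87)<6)&(v<260)&(abs(B[...,1])<60)&(B[...,0]<-20)
print(np.percentile(B[l],[1,50,99],axis=0).round(1))
E
```

```text
t: 69.75
ee_pos: [514.3, 333.0, 72.4]
orientation: [-1.545, -0.334, 0.332]
ft_force: [-0.5, 0.9, -0.8]
width: 15.8
[514.30796117 332.96583945  72.39049157] [-0.45594758  0.87755387 -0.80907417]
shift cm [-0.12  1.84  0.01] turn [0.    0.001 0.001]
[[-116.1  -52.3   90.9]
 [ -68.8    2.5   92.6]
 [ -21.1   51.7   93. ]]
```

```bash
python3 -m jog '[[0,[-0.1,0.6,0],[0,0,0]],[0,[-0.1,1.1,0],[0,0,0]],[0,[-0.1,1.1,0],[0,0,0]],[0,[-0.1,1.1,0],[0,0,0]]]'
```

```text
t: 70.25
ee_pos: [513.1, 332.4, 61.1]
orientation: [-1.545, -0.335, 0.333]
ft_force: [0.6, 0.1, -1.4]
width: 15.6
```

```bash
python3 -m jog '[[0,[0,0.3,0],[0,0,0]],[0,[0,0.5,0],[0,0,0]],[0,[0,0.7,0],[0,0,0]],[0,[0,0.7,0],[0,0,0]],[0,[0,0.7,0],[0,0,0]]]'
```

```text
t: 70.75
ee_pos: [513.2, 332.5, 54.0]
orientation: [-1.545, -0.335, 0.333]
ft_force: [-0.7, -0.0, -0.1]
width: 15.9
```

```bash
python3 -m jog '[[0.5,[0,0,0],[0,0,0]],[0.5,[0,0,0],[0,0,0]],[0.5,[0,0,0],[0,0,0]],[0.5,[0,0,0],[0,0,0]],[0.5,[0,0,0],[0,0,0]],[0.5,[0,0,0],[0,0,0]]]' && python3 -m jog '[[0.5,[0,-2,0],[0,0,0]],[0.5,[0,-5,0],[0,0,0]],[0.5,[0,-9,0],[0,0,0]],[0.5,[0,-13,0],[0,0,0]],[0.5,[0,-17,0],[0,0,0]],[0.5,[0,-20,0],[0,0,0]],[0.5,[0,-20,0],[0,0,0]],[0.5,[0,-20,0],[0,0,0]]]'
python3 - <<'E'
from h import *
import numpy as np
shot('wrist','w60.png');shot('scene','s60.png');shot('side','d60.png')
im=load('w60.png');W=wcloud(im);B=inbin(W,(513,332),A)
B=B.reshape(-1,3)
m=(abs(B[:,2]-73)<5)&(abs(B[:,0])<125)&(abs(B[:,1])<65)
P=B[m];n=abs(P[:,1])>14
print(len(P),np.percentile(P[n],[1,50,99],axis=0))
q=P[n];c=np.linalg.lstsq(np.c_[q[:,:2],np.ones(len(q))],q[:,2],rcond=None)[0];print(c)
import cv2
print(cv2.minAreaRect(q[:,:2].astype('f4')))
E
```

```text
t: 71.35
ee_pos: [513.3, 332.5, 54.1]
orientation: [-1.545, -0.335, 0.332]
ft_force: [-0.1, -0.1, 0.4]
width: 44.2
t: 72.15
ee_pos: [513.0, 332.4, 254.5]
orientation: [-1.544, -0.336, 0.332]
ft_force: [0.2, 0.2, -1.2]
width: 43.8
19830 [[-103.55982777  -52.01886851   70.16882213]
 [  -4.70001977  -14.26626384   73.86408345]
 [ 116.41727967   51.51458715   75.92081142]]
[ 1.42752672e-03 -9.57631421e-04  7.38249385e+01]
((6.063385009765625, 0.141021728515625), (226.22206115722656, 106.78826141357422), 0.439181387424469)
```

View pics/w60.png

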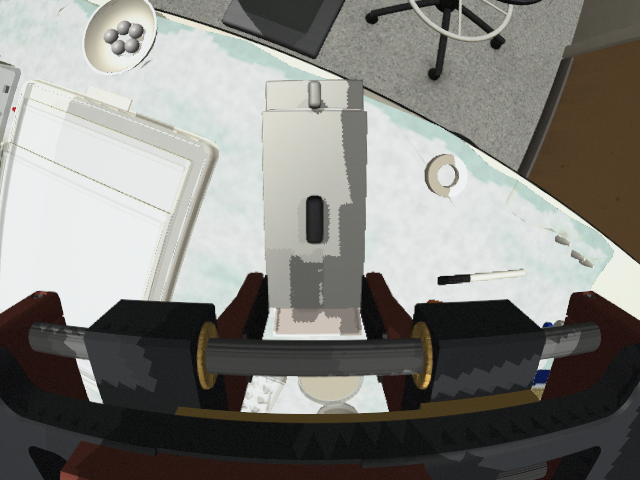

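View pics/s60.png

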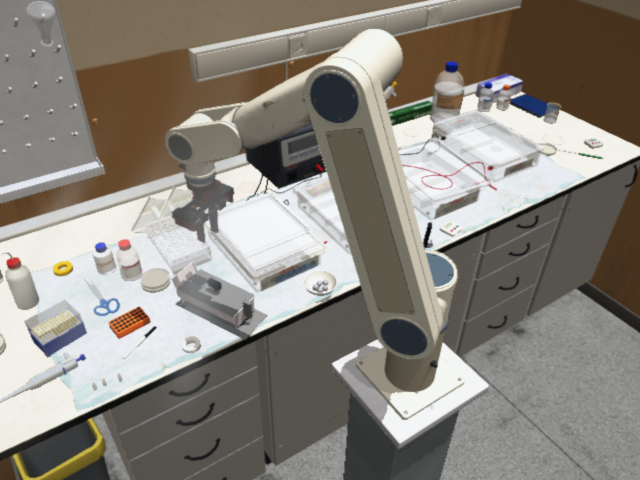

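View pics/d60.png

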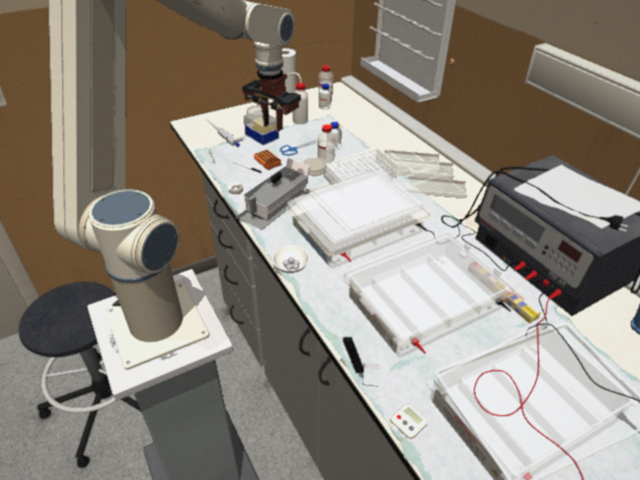

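The wrist picture shows the lid seated on the tray, its knob at pixel (314,220), and five balls in the dish at (122,38). The side picture shows the scoop standing at (353,355). The plate fit puts the lid's top at 73.8 mm, flat to 2 mrad. Everything is in place, so I'm handing in.

```bash
python3 -c "
from workcell import ctrl
print(ctrl.close_job())"
```

```text
the job is handed in; nothing more can be done
None
```

I handed the job in at about 72 s, with every step done. I took the lid off and laid it on the worktop, then tipped the tray to its stop. All five balls present were scooped into the dish, the scoop stood back on the worktop, the tray let down level and the lid put back on.

**Last checks:**
- **Balls:** all five show in the dish, which had not moved (about (407, 21) mm) when last measured; the last pictures show it standing there.
- **Tray:** level when measured just before the lid went back, at about −0.001 rad.
- **Lid:** its plate top is at 73.8 mm (73 expected), flat within 2 mrad and centred across the bin within 1 mm. Its near edge is within about 3 mm of where it should be along the bin. The full rectangle fit disagreed, giving 226 mm long and 6 mm off centre; I put that down to the higher far wall being in the fit. I did not fit the lid's turn separately. It was lowered with the tool lined up to the bin.
- **Scoop:** standing in the last side picture; I did not measure its tilt again.
- **Robot:** gripper open, about 200 mm above where it released the lid and touching nothing.

**Mishaps on the way:**
- The first grasp at the knob missed, because the true fingertips sit about 34.5 mm short of the reported tool position.
- During the first scoop a wrist joint limit made the scoop twist in the jaws inside the tray. I regrasped it and carried on.

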